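# Lay out the finish samples on template and board corner

### The job

Set out the finish samples for the customer to approve. On the blue template, lay the orange checker flat on the middle ring and stand the low brass knob centred on top of it, with the tall brass knob upright on the ring to the checker's left and the aluminium collar flat on the ring to its right (left and right as seen from the robot), so that the checker is between them; stand the dice cup, mouth up, centred on the ring inside the lacquered board corner. Leave the jar, the cork block and the cam lock where they are, and let go of everything.

Things in the scene. Friction and masses are not known exactly. Their poses are not given: they have to be found in the camera images.
- checker: Orange resin backgammon checker, a plain disc 44 mm in diameter and 13 mm thick, lying flat, about 24 g. Loose. Origin at the centre of the underside, z up along its axis.
- low_knob: Low, wide brass knob, standing upright, 20 mm high: foot 26 mm in diameter up to 5 mm, widening to a head 34 mm in diameter from 8 to 18 mm, flat top 30 mm in diameter. About 80 g. Loose. Origin at the centre of the underside, z up along its axis.
- tall_knob: Tall, slim brass knob, standing upright, 45 mm high: foot 26 mm in diameter up to 5 mm, a neck 16 mm in diameter from 10 to 20 mm, a head 24 mm in diameter from 26 to 42 mm, flat top 18 mm in diameter. About 90 g. Loose. Origin at the centre of the underside, z up along its axis.
- collar: Plain aluminium collar (a thick ring), 38 mm outer and 24 mm inner diameter, 16 mm high, lying flat, about 30 g. Loose. Origin at the centre of the underside, z up along its axis.
- dice_cup: Black plastic dice cup, open at the top, standing mouth up: 54 mm in diameter at the foot, 56 mm at the rim, 70 mm high, wall 4 mm, about 110 g. Loose. Origin at the centre of the underside, z up along its axis.
- template: Blue plastic jig template, fixed: flat plate 90 mm (its x) by 236 mm (its y), 6 mm thick. On top three white rings, 52 mm across, in a row along its y: at +85 mm (left seen from the robot), 0 (middle) and -85 mm (right). Origin at bench level under the middle ring; x points away from the robot, y to its left, turned up to 0.3 rad. Lies on either side of the bench.
- corner: Lacquered backgammon board corner, fixed: pale field 124 mm square, its top 10 mm above the bench, inlaid points, a black ring 68 mm across at its centre; two dark rails, 16 mm wide, 26 mm high, along its +x and +y edges (inner faces 62 mm from centre). Origin at bench level under the ring; x points away from the robot, y to its left, turned up to 0.4 rad. On the side opposite the template.
- jar: Amber glass jar with white cap, 44 mm in diameter, 55 mm high, loose, upright; origin at the centre of the underside. A bystander: it is to stay where it is (moving it 25 mm or more is a fault).
- cork_block: Cork sanding block, 55 mm (its x) by 35 mm by 25 mm high, loose; origin at the centre of the underside. A bystander: it is to stay where it is (moving it 25 mm or more is a fault).
- cam_lock: Steel quarter-turn cam lock standing on its 26 mm square face plate, 31 mm high, loose: barrel 18 mm in diameter, on top a cam bar 40 by 12 by 3 mm that reaches from 8 mm behind to 32 mm ahead of the axis along its x; origin at the centre of the underside. A bystander: it is to stay where it is (moving it 25 mm or more is a fault).

How it is judged:
At the end, for the whole second after the job is handed in: Checker, tall knob and collar on the middle, left and right template rings, cup on the corner ring: each within 12 mm of the ring's centre (along each axis of that plate) and 3 mm of its surface; low knob on the checker, within 10 mm of its centre; all within 0.1 rad of upright, released, at rest (x of checker in the frame of template between -0.012 and 0.012 m and y of checker in the frame of template between -0.012 and 0.012 m and z of checker in the frame of template between 0.003 and 0.009 m and x of tall_knob in the frame of template between -0.012 and 0.012 m and y of tall_knob in the frame of template between 0.073 and 0.097 m and z of tall_knob in the frame of template between 0.003 and 0.009 m and x of collar in the frame of template between -0.012 and 0.012 m and y of collar in the frame of template between -0.097 and -0.073 m and z of collar in the frame of template between 0.003 and 0.009 m and x of dice_cup in the frame of corner between -0.012 and 0.012 m and y of dice_cup in the frame of corner between -0.012 and 0.012 m and z of dice_cup in the frame of corner between 0.007 and 0.013 m and horizontal distance between low_knob and checker below 0.01 m and height (world z) of low_knob between 0.016 and 0.022 m and angle between each of checker, low_knob, tall_knob, collar, dice_cup's own z axis and vertical below 0.1 rad and linear speed of each of checker, low_knob, tall_knob, collar, dice_cup below 0.02 m/s and angular speed of each of checker, low_knob, tall_knob, collar, dice_cup below 0.3 rad/s); the robot touches nothing.
It fails at once if the jar is moved by 25 mm or more (distance of jar from where it was at the start of the episode above 0.025 m).
It fails at once if the cork block is moved by 25 mm or more (distance of cork_block from where it was at the start of the episode above 0.025 m).
It fails at once if the cam lock is moved by 25 mm or more (distance of cam_lock from where it was at the start of the episode above 0.025 m).
It also fails if it takes over 115 s, if anything falls off the work surface, if the arm or the gripper's body presses on something with over 40 N, if the wrist force passes 120 N, or if a joint passes its speed limit or range.

### The arm

A 7-joint arm with a two-finger parallel gripper is mounted at the origin on the work surface. World frame = base frame: x ahead of the robot, y to its left, z up, the work surface at z = 0. Lengths are in m, angles in rad, forces in N, time in s.
With the tool pointing down it reaches from about 0.425 to 0.8 m from the base axis. Payload 8.3 kg.
Tool frame: the origin (TCP) lies midway between the tips of the shut fingers; the grasp point (between the pads) lies 19 mm behind it; z points along the fingers, y is the direction in which the jaws open and shut (so a half turn about z gives the same grasp; the last joint's range is limited). The gripper opens to 85 mm and grips with 20 to 120 N. Pads are 22 mm wide; open, the fingers measure 114 mm over their backs; the gripper's body (76 mm by 85 mm) begins 54 mm behind the grasp point. The pads swing forward as they close: fully open they stand 13 mm farther back than shut.
Start: joints at [1.095, 0.383, 0.016, 1.37, -0.006, 1.388, -0.046], TCP at [0.251, -0.572, 0.231] pointing down, gripper open.
Joint ranges: [-2.95, 2.95], [-0.25, 2.06], [-1.52, 1.56], [0.18, 2.33], [-1.44, 4.58], [0.02, 2.06], [-3.01, 3.01]. Speed limits (rad/s): [2.39, 2.39, 3.01, 3.01, 3.14, 3.14, 3.14].

### API

Orientations are given as a unit quaternion [x, y, z, w].
In Python, from rig import bot, camera gives the robot as it stands.
- The arm moves only by the tool send_rows, never from a script. Its argument "rows" is a list of rows, each an object with "gripper": the opening, from 0 (shut) to 1 (fully open); "travel": the shift along the tool's x, y, z in m, a list of three; "angular": the turn, a rotation vector about the tool's x, y, z in degrees, a list of three. In form: [{"gripper": gripper, "travel": [tx, ty, tz], "angular": [wx, wy, wz]}, ...]. A call has 1 to 20 rows; each row is the pose to reach, as a shift and turn from the pose commanded when the call began, along the tool's axes at that moment; what a row does not reach only later rows make up. A row lasts 1/12 s, in which the tool goes at most 41.7 mm and 7.16 degrees, less where a joint would pass 70% of its speed; a pose out of reach is approached as far as the arm can. A call with a gripper value outside its range is refused whole. The fingers move at their own pace and stop on an object; the grip force is fixed at half the most. Time passes only in rows, so rows that repeat a pose let the fingers close. It gives the time, the measured TCP pose, the force and the opening at its end, in the units of the state.
- bot.state(): the state, without advancing time (a new reading comes with each control period).
- camera(name): name is "scene" or "top"; returns a dict with "img" (384x512x3 uint8, red, green, blue), "z_map" (384x512 float32, m along the optical axis (not along the pixel's ray), 0 where there is no reading), "intrinsics" (3x3 intrinsics, pixels), "rvec" (rotation vector, rad) and "tvec" (3), from world to camera coordinates, as OpenCV has them. Camera axes: x right, y down, z forward; pixel columns grow to the right and rows downward; lengths in m; the calibration is good to about 2 mm. A picture is of the moment at which its call begins.
- bot.hand_in(): hands the job in, once; it reports no verdict.
The state is a dict: "t": time; "joint_positions": joint angles; "qvel": joint speeds; "joint_efforts": joint torques, N m; "tool_pos": TCP position; "eef_rot": TCP orientation; "force": force on the tool from outside, world axes, zero at the start; "wrist_torque": the same for the moment, N m; "opening": opening from 0.0 (shut) to 1.0 (fully open).
Only numpy, scipy, OpenCV 4.12 (cv2) and the standard library are available. Lean on these libraries where they do the work, as an engineer would, in place of code of your own. Each camera call takes 0.05 s, during which the arm holds its last target.

## Working session

There is one attempt and no reset: what is moved stays moved. The work goes in short steps, Python scripts to look and compute and a tool call to move; the robot and the scene stay as the last step left them, time stands still between calls to the robot, and variables do not carry over. Pictures are saved under pics/ and viewed, and the job is handed in when it is done.

Besides the shell and the picture viewer there is one more tool, called after "Request:" in YAML: its name, and indented under it one key for each argument. send_rows: Moves the arm, as the interface text tells. Its arguments: {"type":"object","properties":{"rows":{"type":"array","items":{"type":"object","properties":{"gripper":{"type":"number"},"travel":{"type":"array","items":{"type":"number"}},"angular":{"type":"array","items":{"type":"number"}}}}}},"required":["rows"]}

```bash
ls; mkdir -p pics; python3 - <<'E'
from rig import bot,camera
import cv2,numpy as np
for n in("scene","top"):
    c=camera(n); cv2.imwrite(f"pics/{n}0.png",c["img"][:,:,::-1]); np.savez(f"{n}0.npz",**c)
    print(n,c["intrinsics"].tolist(),c["rvec"],c["tvec"])
print(bot.state())
E
```

```text
pics
scene [[410.07844429531133, 0.0, 257.5566751691056], [0.0, 410.07844429531133, 193.66750229064866], [0.0, 0.0, 1.0]] [ 1.69365531  1.54941154 -0.82798289] [-0.03941237 -0.28673634  1.33524886]
top [[427.59894923233117, 0.0, 260.6091618313516], [0.0, 427.59894923233117, 189.2737500995209], [0.0, 0.0, 1.0]] [ 2.09532032 -2.11090894  0.24276099] [0.00239702 0.56735772 0.86270644]
{'t': 0.1, 'joint_positions': array([ 1.09510966,  0.38416479,  0.01639476,  1.37102889, -0.00631146,
        1.38816814, -0.04651553]), 'qvel': array([-0.0007888 , -0.00091245, -0.00056378, -0.00210635,  0.0011571 ,
       -0.00115938,  0.00220635]), 'joint_efforts': array([ 4.04174803e-03, -6.29131007e+01,  8.48015193e-01, -3.72759140e+01,
        1.66703411e-02,  1.05014438e-02, -1.31003014e-05]), 'tool_pos': array([ 0.25058176, -0.57209405,  0.23038146]), 'eef_rot': array([ 9.78773205e-01,  2.04944564e-01, -1.85907816e-04, -8.39667805e-04]), 'force': array([-0.2840996 ,  0.15579547, -0.31702519]), 'wrist_torque': array([ 0.02035985, -0.00790503, -0.05610856]), 'opening': 1.0046732661528717}
```

View pics/scene0.png

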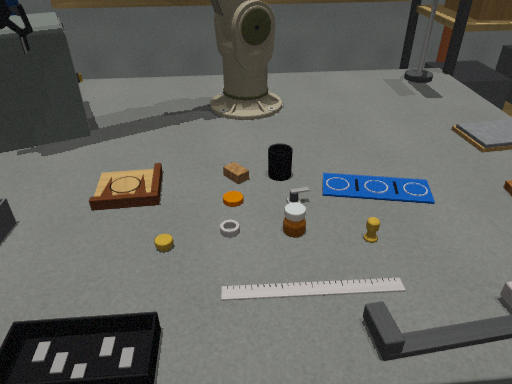

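View pics/top0.png

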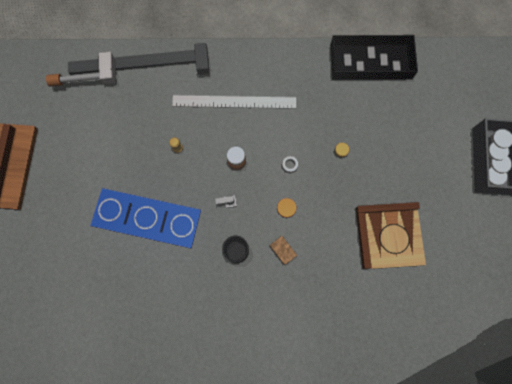

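The top view shows the template at the left (about 146,218) and the corner at the right (395,238). The loose parts are checker (287,208), collar (290,164), low knob (342,150), tall knob (175,144), cup (236,250), jar (236,157), cork (283,250) and cam lock (226,201). Next I'll turn these into world coordinates.

```bash
cat > h.py <<'E'
import cv2,numpy as np
from scipy import ndimage
def load(n,i=None):
    if i is None:
        from rig import camera
        return camera(n)
    return dict(np.load(f"{n}{i}.npz"))
def world(c):
    K=c["intrinsics"];R,_=cv2.Rodrigues(c["rvec"]);t=c["tvec"].ravel();z=c["z_map"]
    v,u=np.indices(z.shape)
    p=np.stack([(u-K[0,2])/K[0,0]*z,(v-K[1,2])/K[1,1]*z,z],-1)
    w=(p-t)@R
    w[z==0]=np.nan
    return w
def ray(c,uv,zp):
    """pixel -> world at plane z=zp"""
    K=c["intrinsics"];R,_=cv2.Rodrigues(c["rvec"]);t=c["tvec"].ravel()
    uv=np.atleast_2d(uv).astype(float)
    d=np.c_[(uv[:,0]-K[0,2])/K[0,0],(uv[:,1]-K[1,2])/K[1,1],np.ones(len(uv))]@R
    o=-R.T@t
    s=(zp-o[2])/d[:,2]
    return o+d*s[:,None]
E
python3 - <<'E'
from h import *
for n in("top","scene"):
    c=load(n,0);w=world(c);img=c["img"]
    print(n,"cam",ray(c,[256,192],0)[0], "table z med",np.nanmedian(w[...,2][w[...,2]<.05]))
    if n=="top":
        b=np.nanmedian(w[330:380,100:300,2]);print("z bench",b, np.nanmedian(w[70:90,220:300,2]))
    m=(w[...,2]>0.005)&(w[...,0]>.3)&(w[...,0]<.85)&(abs(w[...,1])<.5)
    l,k=ndimage.label(m)
    for i in range(1,k+1):
        s=l==i
        if s.sum()<15: continue
        vv,uu=np.where(s);p=w[s]
        top=p[:,2]>np.percentile(p[:,2],90)-.004
        hz=np.median(p[top,2])
        print("px",uu.mean().round(),vv.mean().round(),len(p),"ztop",hz.round(4),"topxy",p[top][:,:2].mean(0).round(4),((p[top].max(0)+p[top].min(0))/2).round(4)[:2],"ext",(p[top].max(0)-p[top].min(0)).round(3)[:2],img[s].mean(0).round())
c=load("top",0)
cv2.imwrite("pics/topcrop.png",cv2.resize(c["img"][120:280,80:440,::-1],None,fx=2.2,fy=2.2,interpolation=cv2.INTER_CUBIC))
E
```

```text
top cam [0.57580008 0.00864903 0.        ] table z med -0.0003295587058003724
z bench 1.6464285395720925e-05 -0.0008235640563644558
px 60.0 81.0 186 ztop 0.0395 topxy [0.8438 0.4867] [0.8414 0.4671] ext [0.017 0.066] [97. 77. 64.]
px 107.0 80.0 83 ztop 0.0373 topxy [0.8472 0.3683] [0.8466 0.368 ] ext [0.006 0.024] [79. 77. 77.]
px 175.0 145.0 137 ztop 0.0437 topxy [0.6836 0.1951] [0.6834 0.1947] ext [0.022 0.023] [124. 105.  66.]
px 341.0 150.0 169 ztop 0.0198 topxy [ 0.6722 -0.1915] [ 0.6726 -0.1913] ext [0.03  0.031] [156. 133.  77.]
px 236.0 158.0 361 ztop 0.0545 topxy [0.6489 0.054 ] [0.6489 0.0537] ext [0.038 0.038] [137. 137. 139.]
px 290.0 164.0 141 ztop 0.0152 topxy [ 0.6395 -0.0705] [ 0.64   -0.0697] ext [0.037 0.035] [146. 147. 149.]
px 481.0 185.0 103 ztop 0.0578 topxy [ 0.5835 -0.4989] [ 0.5837 -0.4986] ext [0.022 0.003] [40. 40. 41.]
px 145.0 219.0 2594 ztop 0.0067 topxy [0.5132 0.2601] [0.5179 0.2617] ext [0.137 0.245] [ 65.  94. 154.]
px 227.0 201.0 159 ztop 0.0306 topxy [0.5519 0.0787] [0.5525 0.0802] ext [0.017 0.04 ] [137. 136. 135.]
px 146.0 201.0 43 ztop 0.0061 to
[... 1349 characters left out ...]
25 -0.0602] [ 0.5404 -0.0605] ext [0.045 0.041] [170. 100.   5.]
px 8.0 211.0 138 ztop 0.0596 topxy [ 0.5811 -0.4987] [ 0.5823 -0.4986] ext [0.016 0.002] [46. 46. 47.]
px 372.0 229.0 294 ztop 0.0468 topxy [0.6899 0.1934] [0.6895 0.1944] ext [0.021 0.022] [122. 100.  40.]
px 229.0 228.0 271 ztop 0.0183 topxy [ 0.6444 -0.0708] [ 0.6427 -0.07  ] ext [0.037 0.037] [125. 121. 119.]
px 163.0 241.0 254 ztop 0.0225 topxy [ 0.6776 -0.192 ] [ 0.6768 -0.1926] ext [0.033 0.033] [153. 127.  50.]
px 335.0 287.0 1221 ztop 0.0058 topxy [0.8051 0.0985] [0.8051 0.1003] ext [0.034 0.221] [181. 176. 173.]
px 245.0 291.0 512 ztop 0.0059 topxy [ 0.8016 -0.0497] [ 0.8021 -0.0481] ext [0.032 0.082] [182. 177. 174.]
```

View pics/topcrop.png

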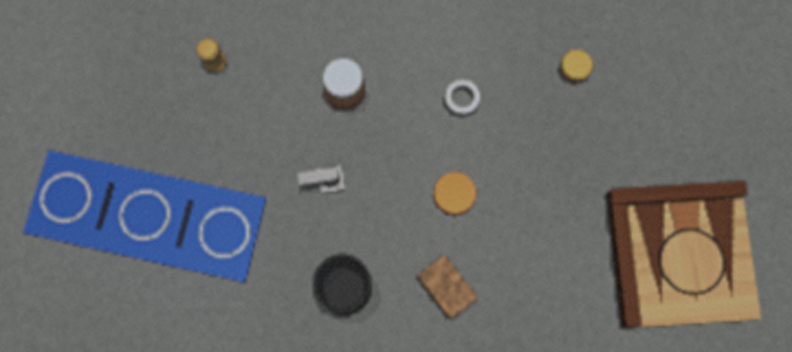

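```bash
python3 - <<'E'
from h import *
for n in("top","scene"):
    c=load(n,0);img=c["img"].astype(int)
    hsv=cv2.cvtColor(c["img"],cv2.COLOR_RGB2HSV)
    m=((hsv[...,0]>100)&(hsv[...,0]<120)&(hsv[...,1]>130)).astype(np.uint8)
    m=cv2.morphologyEx(m,cv2.MORPH_CLOSE,np.ones((9,9)))
    l,k,st,ce=cv2.connectedComponentsWithStats(m);i=1+np.argmax(st[1:,4])
    ct=max(cv2.findContours((l==i).astype(np.uint8),0,1)[0],key=len)[:,0]
    P=ray(c,ct,.006)[:,:2]
    r=cv2.minAreaRect((P*1000).astype(np.float32));print(n,"template",r)
    # white rings
    x,y,w_,h_=cv2.boundingRect(ct)
    wm=np.zeros(m.shape,np.uint8)
    sub=(img.min(-1)>(105 if n=="top" else 120))
    wm[y+2:y+h_-2,x+2:x+w_-2]=sub[y+2:y+h_-2,x+2:x+w_-2]
    wm&=cv2.fillConvexPoly(np.zeros_like(wm),cv2.convexHull(ct),1)
    l,k=ndimage.label(wm,np.ones((3,3)))
    for j in range(1,k+1):
        vv,uu=np.where(l==j)
        if len(vv)<20: continue
        q=ray(c,np.c_[uu,vv],.006)[:,:2];(cx,cy),rad=cv2.minEnclosingCircle((q*1000).astype(np.float32))
        print("  ring",len(vv),cx,cy,rad)
    # cork, corner
    w=world(c)
    for nm,(x0,x1,y0,y1),zc,zlo,zhi in(("cork",(.38,.5,-.1,.0),.025,.02,.04),("rails",(.35,.6,-.4,-.15),.026,.02,.05),("corner",(.35,.6,-.4,-.15),.01,.006,.05),("cam",(.5,.6,.04,.13),.031,.024,.04)):
        s=(w[...,0]>x0)&(w[...,0]<x1)&(w[...,1]>y0)&(w[...,1]<y1)&(w[...,2]>zlo)&(w[...,2]<zhi)
        print(nm,cv2.minAreaRect((w[s][:,:2]*1000).astype(np.float32)))
    # field ring: dark on pale
    cv2.imwrite(f"pics/corner_{n}.png",cv2.resize(c["img"][190:280,345:440,::-1] if n=="top" else c["img"][150:220,80:175,::-1],None,fx=7,fy=6,interpolation=cv2.INTER_CUBIC))
E
```

```text
Traceback (most recent call last):
cv2.error: OpenCV(4.12.0) :-1: error: (-5:Bad argument) in function 'findContours'
> Overload resolution failed:
>  - image is not a numpy array, neither a scalar
>  - Expected Ptr<cv::UMat> for argument 'image'
```

```bash
python3 - <<'E'
from h import *
for n in("top","scene"):
    c=load(n,0);img=c["img"].astype(int)
    hsv=cv2.cvtColor(c["img"],cv2.COLOR_RGB2HSV)
    m=((hsv[...,0]>100)&(hsv[...,0]<120)&(hsv[...,1]>130)).astype(np.uint8)
    m=cv2.morphologyEx(m,cv2.MORPH_CLOSE,np.ones((9,9)))
    k,l,st,ce=cv2.connectedComponentsWithStats(m);i=1+np.argmax(st[1:,4])
    ct=max(cv2.findContours((l==i).astype(np.uint8),0,1)[0],key=len)[:,0]
    P=ray(c,ct,.006)[:,:2]
    r=cv2.minAreaRect((P*1000).astype(np.float32));print(n,"template",r)
    x,y,w_,h_=cv2.boundingRect(ct)
    wm=np.zeros(m.shape,np.uint8)
    sub=(img.min(-1)>(105 if n=="top" else 120))
    wm[y+2:y+h_-2,x+2:x+w_-2]=sub[y+2:y+h_-2,x+2:x+w_-2]
    wm&=cv2.fillConvexPoly(np.zeros_like(wm),cv2.convexHull(ct),1)
    l,k=ndimage.label(wm,np.ones((3,3)))
    for j in range(1,k+1):
        vv,uu=np.where(l==j)
        if len(vv)<20: continue
        q=ray(c,np.c_[uu,vv],.006)[:,:2];(cx,cy),rad=cv2.minEnclosingCircle((q*1000).astype(np.float32))
        print("  ring",len(vv),cx,cy,rad)
    w=world(c)
    for nm,(x0,x1,y0,y1),zlo,zhi in(("cork",(.38,.5,-.1,.0),.02,.04),("corner",(.35,.6,-.4,-.15),.006,.05),("cam",(.5,.6,.04,.13),.024,.04)):
        s=(w[...,0]>x0)&(w[...,0]<x1)&(w[...,1]>y0)&(w[...,1]<y1)&(w[...,2]>zlo)&(w[...,2]<zhi)
        print(nm,cv2.minAreaRect((w[s][:,:2]*1000).astype(np.float32)))
    cv2.imwrite(f"pics/corner_{n}.png",cv2.resize(c["img"][190:280,345:440,::-1] if n=="top" else c["img"][150:220,80:175,::-1],None,fx=6,fy=6,interpolation=cv2.INTER_CUBIC))
E
```

```text
top template ((517.2866821289062, 260.0520935058594), (234.36013793945312, 88.68488311767578), 77.19619750976562)
  ring 134 536.5280151367188 343.4729309082031 26.701629638671875
  ring 131 517.7061767578125 260.6755065917969 26.75881576538086
  ring 139 498.9837646484375 177.436279296875 26.797088623046875
cork ((440.0346374511719, -49.88523483276367), (55.009971618652344, 34.95222854614258), 37.036048889160156)
corner ((463.5291748046875, -262.29681396484375), (153.7809600830078, 200.02606201171875), 3.2456376552581787)
cam ((552.53564453125, 80.18246459960938), (16.30520248413086, 40.337039947509766), 0.9268859028816223)
scene template ((519.7678833007812, 261.03411865234375), (235.28887939453125, 97.65229797363281), 76.98385620117188)
cork ((443.8144836425781, -50.04958724975586), (58.95726776123047, 37.12202453613281), 36.86221694946289)
corner ((474.2078552246094, -291.32647705078125), (146.58139038085938, 140.64247131347656), 3.3901491165161133)
cam ((555.6826171875, 79.77896118164062), (17.413471221923828, 40.70970153808594), 9.739389419555664)
```

View pics/corner_top.png

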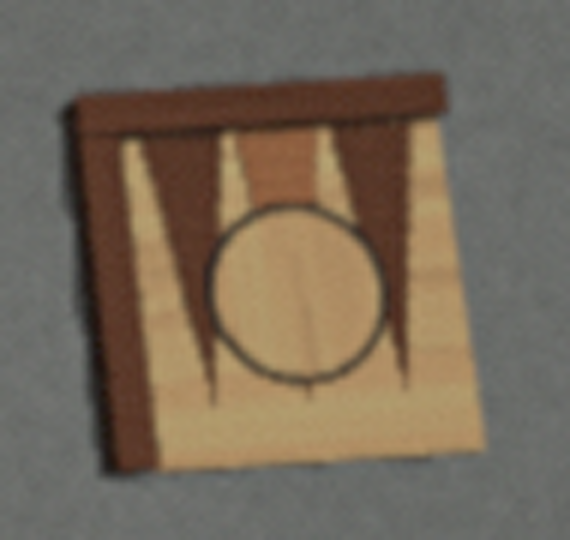

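View pics/corner_scene.png

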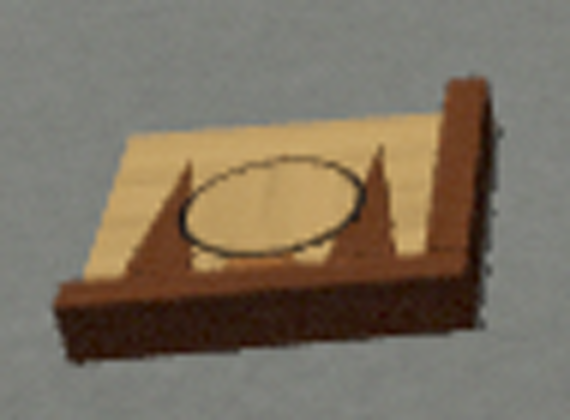

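```bash
cat > plan.py <<'E'
import sys,numpy as np
from rig import bot
from scipy.spatial.transform import Rotation as Ro
def plan(*wps):
    s=bot.state();p0=np.array(s["tool_pos"]);R0=Ro.from_quat(s["eef_rot"])
    x=R0.apply([1,0,0]);print("t",round(s["t"],2),"p",p0.round(4),"yaw",round(np.arctan2(x[1],x[0]),3),"tilt",R0.apply([0,0,1])[:2].round(4),"q7",s["joint_positions"][6].round(3),"F",s["force"].round(1),"op",round(s["opening"],3))
    for (X,Y,Z,yaw) in wps:
        R=Ro.from_euler('z',yaw)*Ro.from_euler('x',np.pi)
        print("  travel",R0.inv().apply(np.array([X,Y,Z])-p0).round(4).tolist(),"ang",(R0.inv()*R).as_rotvec(degrees=True).round(2).tolist())
E
python3 - <<'E'
from plan import plan
from h import *
for n,uv in(("top",(394.1,238.4)),("scene",(125,184))): print(n,ray(load(n,0),uv,.01))
plan((.539,-.0594,.15,1.348),(.539,-.0594,.10,1.348))
E
```

```text
top [[ 0.46477595 -0.30042161  0.01      ]]
scene [[ 0.46056777 -0.30149913  0.01      ]]
t 0.1 p [ 0.2506 -0.5721  0.2304] yaw 0.413 tilt [-0.0007  0.0016] q7 -0.047 F [-0.3  0.2 -0.3] op 1.005
  travel [0.4699, -0.3538, 0.081] ang [-0.09, -0.05, -53.58]
  travel [0.4699, -0.3537, 0.131] ang [-0.09, -0.05, -53.58]
```

Request:
send_rows:
  rows:
    - {"gripper": 0.8, "travel": [0.47, -0.354, 0.08], "angular": [-0.1, -0.05, -53.6]}
    - {"gripper": 0.8, "travel": [0.47, -0.354, 0.08], "angular": [-0.1, -0.05, -53.6]}
    - {"gripper": 0.8, "travel": [0.47, -0.354, 0.08], "angular": [-0.1, -0.05, -53.6]}
    - {"gripper": 0.8, "travel": [0.47, -0.354, 0.08], "angular": [-0.1, -0.05, -53.6]}
    - {"gripper": 0.8, "travel": [0.47, -0.354, 0.08], "angular": [-0.1, -0.05, -53.6]}
    - {"gripper": 0.8, "travel": [0.47, -0.354, 0.08], "angular": [-0.1, -0.05, -53.6]}
    - {"gripper": 0.8, "travel": [0.47, -0.354, 0.08], "angular": [-0.1, -0.05, -53.6]}
    - {"gripper": 0.8, "travel": [0.47, -0.354, 0.08], "angular": [-0.1, -0.05, -53.6]}
    - {"gripper": 0.8, "travel": [0.47, -0.354, 0.08], "angular": [-0.1, -0.05, -53.6]}
    - {"gripper": 0.8, "travel": [0.47, -0.354, 0.08], "angular": [-0.1, -0.05, -53.6]}
    - {"gripper": 0.8, "travel": [0.47, -0.354, 0.08], "angular": [-0.1, -0.05, -53.6]}
    - {"gripper": 0.8, "travel": [0.47, -0.354, 0.08], "angular": [-0.1, -0.05, -53.6]}
    - {"gripper": 0.8, "travel": [0.47, -0.354, 0.08], "angular": [-0.1, -0.05, -53.6]}
    - {"gripper": 0.8, "travel": [0.47, -0.354, 0.08], "angular": [-0.1, -0.05, -53.6]}
    - {"gripper": 0.8, "travel": [0.47, -0.354, 0.08], "angular": [-0.1, -0.05, -53.6]}
    - {"gripper": 0.8, "travel": [0.47, -0.354, 0.131], "angular": [-0.1, -0.05, -53.6]}
    - {"gripper": 0.8, "travel": [0.47, -0.354, 0.131], "angular": [-0.1, -0.05, -53.6]}
    - {"gripper": 0.8, "travel": [0.47, -0.354, 0.131], "angular": [-0.1, -0.05, -53.6]}
    - {"gripper": 0.8, "travel": [0.47, -0.354, 0.131], "angular": [-0.1, -0.05, -53.6]}
    - {"gripper": 0.8, "travel": [0.47, -0.354, 0.131], "angular": [-0.1, -0.05, -53.6]}

```text
t: 1.77
tool_pos: [0.5399, -0.0605, 0.1019]
eef_rot: [0.782, 0.624, 0.0, 0.002]
force: [-0.4, -0.6, 0.5]
opening: 0.8
```

```bash
python3 - <<'E'
from plan import plan
from h import *
plan((.539,-.0594,.003,1.348))
for n in("top","scene"):
    c=load(n);np.savez(f"{n}1.npz",**c)
    cv2.imwrite(f"pics/{n}1.png",c["img"][:,:,::-1])
c=load("top",0);w=world(c)
s=(w[...,0]>.37)&(w[...,0]<.57)&(w[...,1]>-.385)&(w[...,1]<-.19)&(w[...,2]>.005)&(w[...,2]<.04)
l,k=ndimage.label(s);i=1+np.argmax(ndimage.sum(s,l,range(1,k+1)));p=w[l==i]
print(cv2.minAreaRect((p[:,:2]*1000).astype(np.float32)),p[:,2].max())
f=p[(p[:,2]>.006)&(p[:,2]<.014)];print("field",f[:,:2].min(0),f[:,:2].max(0),cv2.minAreaRect((f[:,:2]*1000).astype(np.float32)))
E
```

```text
t 1.77 p [ 0.5399 -0.0605  0.1019] yaw 1.347 tilt [ 0.0024 -0.0021] q7 -0.313 F [-0.4 -0.6  0.5] op 0.8
  travel [0.001, -0.0014, 0.0989] ang [0.16, 0.08, -0.06]
((472.0924072265625, -291.19622802734375), (140.14303588867188, 141.16998291015625), 3.1492295265197754) 0.029680258685478075
field [ 0.39983627 -0.36492721] [ 0.53390171 -0.21782787] ((469.9244079589844, -291.39532470703125), (135.793701171875, 141.0229034423828), 3.1398544311523438)
```

View pics/scene1.png

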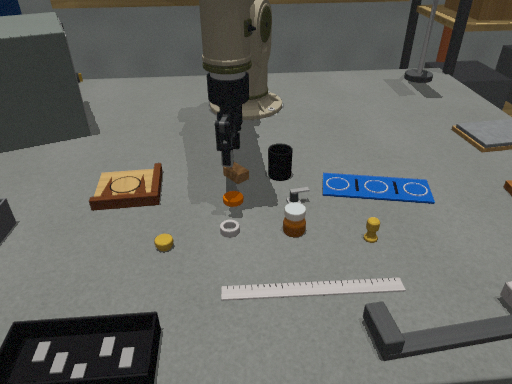

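View pics/top1.png

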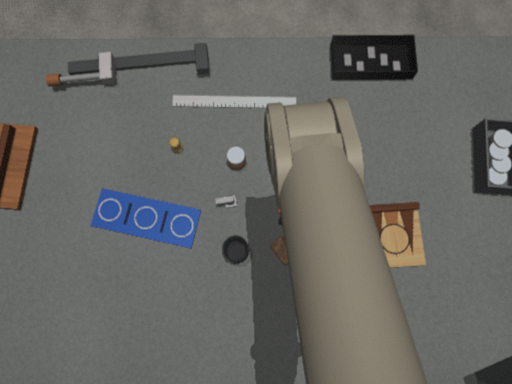

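The scene view shows the gripper above the checker (fingers at 228,140; checker 233,198), and the arm hides it in the top view. I'll check the camera-to-robot offset from the finger points.

```bash
python3 - <<'E'
from h import *
c=load("scene",1);w=world(c)
for a in np.arange(.09,.20,.01):
    s=(w[...,0]>.45)&(w[...,0]<.66)&(abs(w[...,1]+.06)<.08)&(w[...,2]>a)&(w[...,2]<a+.01)
    p=w[s]
    if len(p): print(a.round(3),len(p),p.min(0).round(4)[:2],p.max(0).round(4)[:2])
cv2.imwrite("pics/g1.png",cv2.resize(c["img"][80:220,180:310,::-1],None,fx=4.2,fy=4.2,interpolation=cv2.INTER_CUBIC))
E
```

```text
0.11 45 [ 0.5056 -0.0781] [ 0.5862 -0.042 ]
0.12 82 [ 0.5048 -0.0797] [ 0.5894 -0.0417]
0.13 85 [ 0.5056 -0.0792] [ 0.5906 -0.0414]
0.14 71 [ 0.5021 -0.0786] [ 0.5895 -0.0407]
0.15 31 [ 0.486  -0.0851] [ 0.5993 -0.0355]
0.16 128 [ 0.4837 -0.0867] [ 0.6081 -0.0332]
0.17 84 [ 0.4845 -0.0861] [ 0.6092 -0.0349]
0.18 118 [ 0.4828 -0.0857] [ 0.61   -0.0347]
0.19 130 [ 0.4811 -0.0864] [ 0.6105 -0.0342]
0.2 170 [ 0.4905 -0.0861] [ 0.6107 -0.0363]
```

View pics/g1.png

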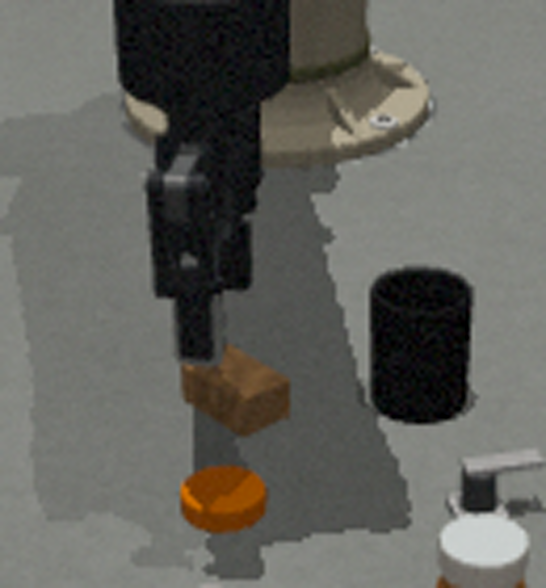

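Request:
send_rows:
  rows:
    - {"gripper": 0.8, "travel": [0.001, -0.0014, 0.04], "angular": [0.16, 0.08, 0]}
    - {"gripper": 0.8, "travel": [0.001, -0.0014, 0.07], "angular": [0.16, 0.08, 0]}
    - {"gripper": 0.8, "travel": [0.001, -0.0014, 0.09], "angular": [0.16, 0.08, 0]}
    - {"gripper": 0.8, "travel": [0.001, -0.0014, 0.099], "angular": [0.16, 0.08, 0]}
    - {"gripper": 0.8, "travel": [0.001, -0.0014, 0.099], "angular": [0.16, 0.08, 0]}
    - {"gripper": 0.8, "travel": [0.001, -0.0014, 0.099], "angular": [0.16, 0.08, 0]}

```text
t: 2.37
tool_pos: [0.539, -0.0587, 0.0025]
eef_rot: [0.781, 0.624, -0.0, -0.0]
force: [-0.1, 0.5, 0.6]
opening: 0.801
```

```bash
python3 - <<'E'
from plan import plan
from h import *
plan((.539,-.0594,.003,1.348))
c=load("scene");cv2.imwrite("pics/g2.png",cv2.resize(c["img"][120:240,180:310,::-1],None,fx=4.2,fy=4.2,interpolation=cv2.INTER_CUBIC))
E
```

```text
t 2.37 p [ 0.539  -0.0587  0.0025] yaw 1.348 tilt [-0.0004  0.0003] q7 -0.372 F [-0.1  0.5  0.6] op 0.801
  travel [-0.0007, 0.0002, -0.0005] ang [-0.03, -0.01, -0.0]
```

View pics/g2.png

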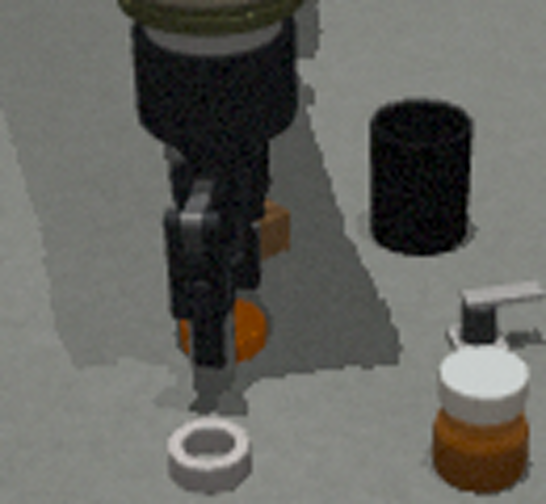

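The fingers straddle the checker (checker at 223,330 in the crop), so I'm closing.

Request:
send_rows:
  rows:
    - {"gripper": 0, "travel": [0, 0, 0], "angular": [0, 0, 0]}
    - {"gripper": 0, "travel": [0, 0, 0], "angular": [0, 0, 0]}
    - {"gripper": 0, "travel": [0, 0, 0], "angular": [0, 0, 0]}
    - {"gripper": 0, "travel": [0, 0, 0], "angular": [0, 0, 0]}
    - {"gripper": 0, "travel": [0, 0, 0], "angular": [0, 0, 0]}
    - {"gripper": 0, "travel": [0, 0, 0], "angular": [0, 0, 0]}
    - {"gripper": 0, "travel": [0, 0, 0], "angular": [0, 0, 0]}
    - {"gripper": 0, "travel": [0, 0, 0], "angular": [0, 0, 0]}
    - {"gripper": 0, "travel": [0, 0, 0], "angular": [0, 0, 0]}
    - {"gripper": 0, "travel": [0, 0, 0], "angular": [0, 0, 0]}

```text
t: 3.25
tool_pos: [0.5395, -0.0587, 0.0034]
eef_rot: [0.781, 0.624, 0.0, 0.001]
force: [-2.5, 0.1, 11.7]
opening: 0.483
```

```bash
python3 - <<'E'
from plan import plan
plan((.539,-.0594,.15,1.348),(.519,.2605,.15,1.348))
E
```

```text
t 3.25 p [ 0.5395 -0.0587  0.0034] yaw 1.348 tilt [ 0.0012 -0.0005] q7 -0.372 F [-2.5  0.1 11.7] op 0.483
  travel [-0.0009, -0.0001, -0.1466] ang [0.07, 0.01, 0.02]
  travel [0.3067, -0.0902, -0.1468] ang [0.07, 0.01, 0.02]
```

Request:
send_rows:
  rows:
    - {"gripper": 0, "travel": [0, 0, -0.03], "angular": [0, 0, 0]}
    - {"gripper": 0, "travel": [0, 0, -0.07], "angular": [0, 0, 0]}
    - {"gripper": 0, "travel": [0, 0, -0.105], "angular": [0, 0, 0]}
    - {"gripper": 0, "travel": [0.03, -0.01, -0.12], "angular": [0, 0, 0]}
    - {"gripper": 0, "travel": [0.307, -0.09, -0.12], "angular": [0, 0, 0]}
    - {"gripper": 0, "travel": [0.307, -0.09, -0.12], "angular": [0, 0, 0]}
    - {"gripper": 0, "travel": [0.307, -0.09, -0.12], "angular": [0, 0, 0]}
    - {"gripper": 0, "travel": [0.307, -0.09, -0.12], "angular": [0, 0, 0]}
    - {"gripper": 0, "travel": [0.307, -0.09, -0.12], "angular": [0, 0, 0]}
    - {"gripper": 0, "travel": [0.307, -0.09, -0.12], "angular": [0, 0, 0]}
    - {"gripper": 0, "travel": [0.307, -0.09, -0.12], "angular": [0, 0, 0]}
    - {"gripper": 0, "travel": [0.307, -0.09, -0.12], "angular": [0, 0, 0]}
    - {"gripper": 0, "travel": [0.307, -0.09, -0.1], "angular": [0, 0, 0]}
    - {"gripper": 0, "travel": [0.307, -0.09, -0.08], "angular": [0, 0, 0]}
    - {"gripper": 0, "travel": [0.307, -0.09, -0.06], "angular": [0, 0, 0]}
    - {"gripper": 0, "travel": [0.307, -0.09, -0.06], "angular": [0, 0, 0]}
    - {"gripper": 0, "travel": [0.307, -0.09, -0.06], "angular": [0, 0, 0]}

```text
t: 4.67
tool_pos: [0.5178, 0.2604, 0.0614]
eef_rot: [0.781, 0.624, -0.001, -0.001]
force: [0.3, 0.2, 0.4]
opening: 0.484
```

```bash
python3 - <<'E'
from plan import plan
from h import *
plan((.519,.2605,.0105,1.348))
c=load("scene");cv2.imwrite("pics/g3.png",cv2.resize(c["img"][90:230,300:460,::-1],None,fx=4,fy=4,interpolation=cv2.INTER_CUBIC))
E
```

```text
t 4.67 p [0.5178 0.2604 0.0614] yaw 1.348 tilt [-0.003  -0.0003] q7 -0.97 F [0.3 0.2 0.4] op 0.484
  travel [0.0004, 0.0013, 0.0509] ang [-0.17, 0.06, 0.02]
```

View pics/g3.png

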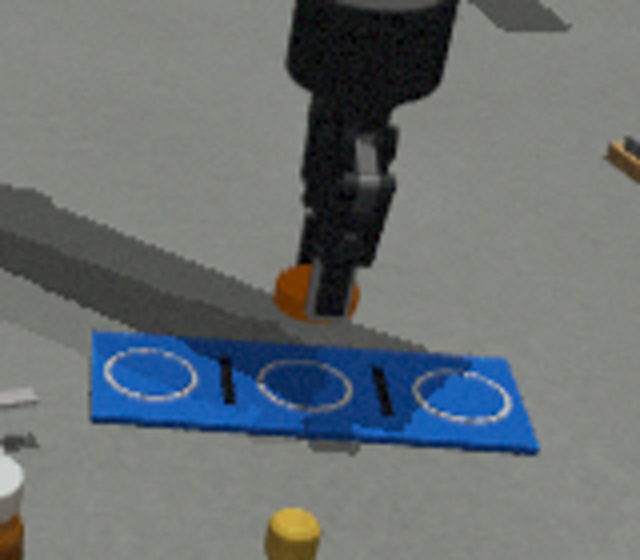

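```bash
python3 - <<'E'
from plan import plan
from h import *
c=load("scene");w=world(c);hsv=cv2.cvtColor(c["img"],cv2.COLOR_RGB2HSV)
s=(hsv[...,0]>8)&(hsv[...,0]<22)&(hsv[...,1]>200)&(w[...,1]>.2)&(w[...,1]<.32)&(w[...,0]<.6)
s=ndimage.binary_opening(s)
p=w[s];print(len(p),p.min(0),p.max(0))
t=p[p[:,2]>p[:,2].max()-.006];print("top",t.min(0),t.max(0))
E
```

```text
80 [0.50187987 0.23739478 0.06195694] [0.53656994 0.25675545 0.07604982]
top [0.50187987 0.23774373 0.07006033] [0.53656994 0.25675545 0.07604982]
```

Request:
send_rows:
  rows:
    - {"gripper": 0, "travel": [0.0005, 0.001, 0.025], "angular": [-0.17, 0.06, 0]}
    - {"gripper": 0, "travel": [0.0005, 0.001, 0.042], "angular": [-0.17, 0.06, 0]}
    - {"gripper": 0, "travel": [0.0005, 0.001, 0.049], "angular": [-0.17, 0.06, 0]}
    - {"gripper": 0, "travel": [0.0005, 0.001, 0.0515], "angular": [-0.17, 0.06, 0]}
    - {"gripper": 0, "travel": [0.0005, 0.001, 0.0515], "angular": [-0.17, 0.06, 0]}
    - {"gripper": 0, "travel": [0.0005, 0.001, 0.0515], "angular": [-0.17, 0.06, 0]}

```text
t: 5.27
tool_pos: [0.52, 0.2616, 0.0114]
eef_rot: [0.781, 0.624, 0.002, 0.0]
force: [-0.6, 1.1, 0.7]
opening: 0.477
```

```bash
python3 - <<'E'
from plan import plan
plan((.519,.2605,.0095,1.348))
E
```

```text
t 5.27 p [0.52   0.2616 0.0114] yaw 1.348 tilt [0.0032 0.0017] q7 -1.003 F [-0.6  1.1  0.7] op 0.477
  travel [-0.0013, -0.0008, 0.0019] ang [0.16, -0.13, 0.02]
```

Request:
send_rows:
  rows:
    - {"gripper": 0, "travel": [-0.001, -0.0005, 0.0018], "angular": [0.1, -0.1, 0]}
    - {"gripper": 0, "travel": [-0.001, -0.0005, 0.0018], "angular": [0.1, -0.1, 0]}
    - {"gripper": 0, "travel": [-0.001, -0.0005, 0.0018], "angular": [0.1, -0.1, 0]}
    - {"gripper": 0.85, "travel": [-0.001, -0.0005, 0.0018], "angular": [0.1, -0.1, 0]}
    - {"gripper": 0.85, "travel": [-0.001, -0.0005, 0.0018], "angular": [0.1, -0.1, 0]}
    - {"gripper": 0.85, "travel": [-0.001, -0.0005, 0.0018], "angular": [0.1, -0.1, 0]}
    - {"gripper": 0.85, "travel": [-0.001, -0.0005, 0.0018], "angular": [0.1, -0.1, 0]}
    - {"gripper": 0.85, "travel": [-0.001, -0.0005, 0.0018], "angular": [0.1, -0.1, 0]}
    - {"gripper": 0.85, "travel": [-0.001, -0.0005, -0.02], "angular": [0.1, -0.1, 0]}
    - {"gripper": 0.85, "travel": [-0.001, -0.0005, -0.055], "angular": [0.1, -0.1, 0]}
    - {"gripper": 0.85, "travel": [-0.001, -0.0005, -0.09], "angular": [0.1, -0.1, 0]}
    - {"gripper": 0.85, "travel": [-0.001, -0.0005, -0.09], "angular": [0.1, -0.1, 0]}

```text
t: 6.27
tool_pos: [0.5215, 0.2626, 0.107]
eef_rot: [0.781, 0.624, 0.005, 0.001]
force: [1.7, 0.4, -0.1]
opening: 0.854
```

```bash
python3 - <<'E'
from plan import plan
plan((.6855,.195,.10,1.348),(.6855,.195,.016,1.348))
E
```

```text
t 6.27 p [0.5215 0.2626 0.107 ] yaw 1.349 tilt [0.0084 0.004 ] q7 -0.948 F [ 1.7  0.4 -0.1] op 0.854
  travel [-0.0298, 0.1748, 0.0081] ang [0.42, -0.33, 0.04]
  travel [-0.0303, 0.1742, 0.0921] ang [0.42, -0.33, 0.04]
```

Request:
send_rows:
  rows:
    - {"gripper": 0.85, "travel": [-0.03, 0.1745, 0.008], "angular": [0.3, -0.2, 0]}
    - {"gripper": 0.85, "travel": [-0.03, 0.1745, 0.008], "angular": [0.3, -0.2, 0]}
    - {"gripper": 0.85, "travel": [-0.03, 0.1745, 0.008], "angular": [0.3, -0.2, 0]}
    - {"gripper": 0.85, "travel": [-0.03, 0.1745, 0.008], "angular": [0.3, -0.2, 0]}
    - {"gripper": 0.85, "travel": [-0.03, 0.1745, 0.008], "angular": [0.3, -0.2, 0]}
    - {"gripper": 0.85, "travel": [-0.03, 0.1745, 0.008], "angular": [0.3, -0.2, 0]}
    - {"gripper": 0.85, "travel": [-0.03, 0.1745, 0.008], "angular": [0.3, -0.2, 0]}
    - {"gripper": 0.85, "travel": [-0.03, 0.1745, 0.03], "angular": [0.3, -0.2, 0]}
    - {"gripper": 0.85, "travel": [-0.03, 0.1745, 0.055], "angular": [0.3, -0.2, 0]}
    - {"gripper": 0.85, "travel": [-0.03, 0.1745, 0.08], "angular": [0.3, -0.2, 0]}
    - {"gripper": 0.85, "travel": [-0.03, 0.1745, 0.092], "angular": [0.3, -0.2, 0]}
    - {"gripper": 0.85, "travel": [-0.03, 0.1745, 0.092], "angular": [0.3, -0.2, 0]}
    - {"gripper": 0.85, "travel": [-0.03, 0.1745, 0.092], "angular": [0.3, -0.2, 0]}

```text
t: 7.35
tool_pos: [0.6811, 0.1932, 0.0082]
eef_rot: [0.781, 0.625, -0.004, -0.001]
force: [-0.3, -0.1, 0.5]
opening: 0.847
```

```bash
python3 - <<'E'
from plan import plan
from h import *
plan((.6855,.195,.016,1.348))
c=load("scene");cv2.imwrite("pics/g4.png",cv2.resize(c["img"][120:260,300:460,::-1],None,fx=4,fy=4,interpolation=cv2.INTER_CUBIC))
E
```

```text
t 7.35 p [0.6811 0.1932 0.0082] yaw 1.35 tilt [-0.0074 -0.0026] q7 -0.769 F [-0.3 -0.1  0.5] op 0.847
  travel [0.0027, 0.0039, -0.0078] ang [-0.38, 0.24, 0.09]
```

View pics/g4.png

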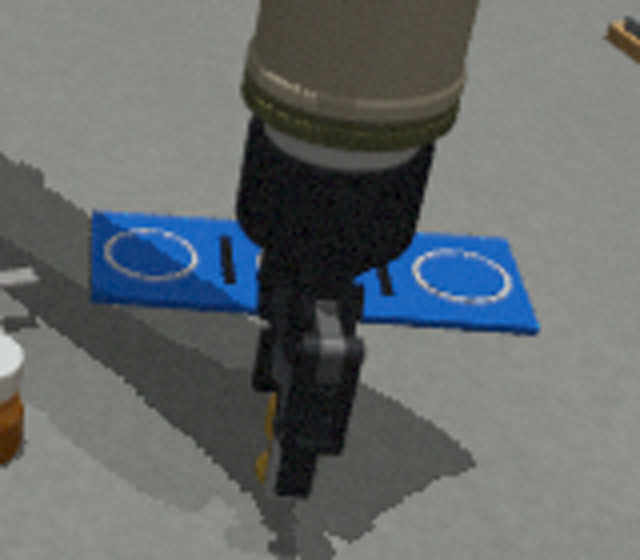

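Request:
send_rows:
  rows:
    - {"gripper": 0.85, "travel": [0.003, 0.004, -0.008], "angular": [-0.3, 0.2, 0]}
    - {"gripper": 0.85, "travel": [0.003, 0.004, -0.008], "angular": [-0.3, 0.2, 0]}
    - {"gripper": 0.85, "travel": [0.003, 0.004, -0.008], "angular": [-0.3, 0.2, 0]}
    - {"gripper": 0, "travel": [0.003, 0.004, -0.008], "angular": [-0.3, 0.2, 0]}
    - {"gripper": 0, "travel": [0.003, 0.004, -0.008], "angular": [-0.3, 0.2, 0]}
    - {"gripper": 0, "travel": [0.003, 0.004, -0.008], "angular": [-0.3, 0.2, 0]}
    - {"gripper": 0, "travel": [0.003, 0.004, -0.008], "angular": [-0.3, 0.2, 0]}
    - {"gripper": 0, "travel": [0.003, 0.004, -0.008], "angular": [-0.3, 0.2, 0]}
    - {"gripper": 0, "travel": [0.003, 0.004, -0.008], "angular": [-0.3, 0.2, 0]}
    - {"gripper": 0, "travel": [0.003, 0.004, -0.008], "angular": [-0.3, 0.2, 0]}
    - {"gripper": 0, "travel": [0.003, 0.004, -0.008], "angular": [-0.3, 0.2, 0]}
    - {"gripper": 0, "travel": [0.003, 0.004, -0.008], "angular": [-0.3, 0.2, 0]}
    - {"gripper": 0, "travel": [0.003, 0.004, -0.008], "angular": [-0.3, 0.2, 0]}
    - {"gripper": 0, "travel": [0.003, 0.004, -0.008], "angular": [-0.3, 0.2, 0]}

```text
t: 8.57
tool_pos: [0.6866, 0.1944, 0.0159]
eef_rot: [0.781, 0.624, -0.0, 0.0]
force: [1.1, -0.4, 1.6]
opening: 0.256
```

```bash
python3 - <<'E'
from plan import plan
plan((.538,.3435,.10,1.348),(.538,.3435,.06,1.348))
E
```

```text
t 8.57 p [0.6866 0.1944 0.0159] yaw 1.348 tilt [-0.0004 -0.0006] q7 -0.767 F [ 1.1 -0.4  1.6] op 0.256
  travel [0.1126, -0.1779, -0.0841] ang [-0.02, 0.04, 0.02]
  travel [0.1126, -0.1779, -0.0441] ang [-0.02, 0.04, 0.02]
```

Request:
send_rows:
  rows:
    - {"gripper": 0, "travel": [0, 0, -0.03], "angular": [0, 0, 0]}
    - {"gripper": 0, "travel": [0, 0, -0.065], "angular": [0, 0, 0]}
    - {"gripper": 0, "travel": [0.01, -0.015, -0.084], "angular": [0, 0, 0]}
    - {"gripper": 0, "travel": [0.03, -0.045, -0.084], "angular": [0, 0, 0]}
    - {"gripper": 0, "travel": [0.05, -0.08, -0.084], "angular": [0, 0, 0]}
    - {"gripper": 0, "travel": [0.07, -0.112, -0.084], "angular": [0, 0, 0]}
    - {"gripper": 0, "travel": [0.09, -0.145, -0.084], "angular": [0, 0, 0]}
    - {"gripper": 0, "travel": [0.105, -0.168, -0.075], "angular": [0, 0, 0]}
    - {"gripper": 0, "travel": [0.1125, -0.178, -0.06], "angular": [0, 0, 0]}
    - {"gripper": 0, "travel": [0.1125, -0.178, -0.044], "angular": [0, 0, 0]}
    - {"gripper": 0, "travel": [0.1125, -0.178, -0.044], "angular": [0, 0, 0]}
    - {"gripper": 0, "travel": [0.1125, -0.178, -0.044], "angular": [0, 0, 0]}
    - {"gripper": 0, "travel": [0.1125, -0.178, -0.044], "angular": [0, 0, 0]}

```text
t: 9.65
tool_pos: [0.5387, 0.3427, 0.0604]
eef_rot: [0.782, 0.624, -0.0, 0.0]
force: [0.5, -0.2, -1.3]
opening: 0.257
```

```bash
python3 - <<'E'
from plan import plan
from h import *
plan((.538,.3435,.0225,1.348))
c=load("scene");cv2.imwrite("pics/g5.png",cv2.resize(c["img"][90:230,300:460,::-1],None,fx=4,fy=4,interpolation=cv2.INTER_CUBIC))
E
```

```text
t 9.65 p [0.5387 0.3427 0.0604] yaw 1.347 tilt [-0.0001 -0.0008] q7 -1.077 F [ 0.5 -0.2 -1.3] op 0.257
  travel [0.0007, -0.0008, 0.0379] ang [0.0, 0.04, -0.06]
```

View pics/g5.png

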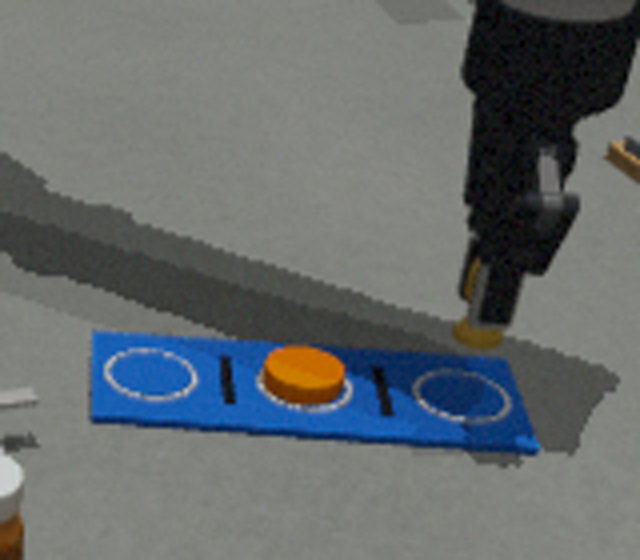

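The checker sits centred in the middle ring (305,375), and the tall knob is held upright over the left ring (478,330). Lowering it now.

Request:
send_rows:
  rows:
    - {"gripper": 0, "travel": [0.0005, -0.001, 0.018], "angular": [0, 0, 0]}
    - {"gripper": 0, "travel": [0.0005, -0.001, 0.03], "angular": [0, 0, 0]}
    - {"gripper": 0, "travel": [0.0005, -0.001, 0.035], "angular": [0, 0, 0]}
    - {"gripper": 0, "travel": [0.0005, -0.001, 0.038], "angular": [0, 0, 0]}
    - {"gripper": 0, "travel": [0.0005, -0.001, 0.038], "angular": [0, 0, 0]}
    - {"gripper": 0, "travel": [0.0005, -0.001, 0.038], "angular": [0, 0, 0]}
    - {"gripper": 0, "travel": [0.0005, -0.001, 0.038], "angular": [0, 0, 0]}

```text
t: 10.28
tool_pos: [0.5372, 0.3441, 0.0222]
eef_rot: [0.781, 0.624, -0.0, 0.0]
force: [-0.1, 0.1, -0.5]
opening: 0.257
```

```bash
python3 - <<'E'
from plan import plan
plan((.538,.3435,.022,1.348))
E
```

```text
t 10.28 p [0.5372 0.3441 0.0222] yaw 1.348 tilt [-0.0001 -0.0003] q7 -1.097 F [-0.1  0.1 -0.5] op 0.257
  travel [-0.0004, 0.0009, 0.0002] ang [-0.0, 0.02, 0.01]
```

Request:
send_rows:
  rows:
    - {"gripper": 0, "travel": [0, 0, 0.0006], "angular": [0, 0, 0]}
    - {"gripper": 0, "travel": [0, 0, 0.0006], "angular": [0, 0, 0]}
    - {"gripper": 0.8, "travel": [0, 0, 0.0006], "angular": [0, 0, 0]}
    - {"gripper": 0.8, "travel": [0, 0, 0.0006], "angular": [0, 0, 0]}
    - {"gripper": 0.8, "travel": [0, 0, 0.0006], "angular": [0, 0, 0]}
    - {"gripper": 0.8, "travel": [0, 0, 0.0006], "angular": [0, 0, 0]}
    - {"gripper": 0.8, "travel": [0, 0, 0.0006], "angular": [0, 0, 0]}
    - {"gripper": 0.8, "travel": [0, 0, 0.0006], "angular": [0, 0, 0]}
    - {"gripper": 0.8, "travel": [0, 0, 0.0006], "angular": [0, 0, 0]}
    - {"gripper": 0.8, "travel": [0, 0, -0.03], "angular": [0, 0, 0]}
    - {"gripper": 0.8, "travel": [0, 0, -0.07], "angular": [0, 0, 0]}
    - {"gripper": 0.8, "travel": [0, 0, -0.11], "angular": [0, 0, 0]}
    - {"gripper": 0.8, "travel": [0, 0, -0.11], "angular": [0, 0, 0]}
    - {"gripper": 0.8, "travel": [0, 0, -0.11], "angular": [0, 0, 0]}

```text
t: 11.45
tool_pos: [0.5384, 0.3455, 0.1353]
eef_rot: [0.781, 0.624, 0.003, 0.0]
force: [-0.1, -0.4, 0.2]
opening: 0.803
```

```bash
python3 - <<'E'
from plan import plan
plan((.6415,-.07,.13,1.348),(.6415,-.07,.06,1.348))
E
```

```text
t 11.45 p [0.5384 0.3455 0.1353] yaw 1.348 tilt [0.0047 0.0027] q7 -1.05 F [-0.1 -0.4  0.2] op 0.803
  travel [-0.3826, 0.1922, 0.0047] ang [0.23, -0.21, 0.02]
  travel [-0.3828, 0.1919, 0.0747] ang [0.23, -0.21, 0.02]
```

Request:
send_rows:
  rows:
    - {"gripper": 0.8, "travel": [-0.383, 0.192, 0.005], "angular": [0, 0, 0]}
    - {"gripper": 0.8, "travel": [-0.383, 0.192, 0.005], "angular": [0, 0, 0]}
    - {"gripper": 0.8, "travel": [-0.383, 0.192, 0.005], "angular": [0, 0, 0]}
    - {"gripper": 0.8, "travel": [-0.383, 0.192, 0.005], "angular": [0, 0, 0]}
    - {"gripper": 0.8, "travel": [-0.383, 0.192, 0.005], "angular": [0, 0, 0]}
    - {"gripper": 0.8, "travel": [-0.383, 0.192, 0.005], "angular": [0, 0, 0]}
    - {"gripper": 0.8, "travel": [-0.383, 0.192, 0.005], "angular": [0, 0, 0]}
    - {"gripper": 0.8, "travel": [-0.383, 0.192, 0.005], "angular": [0, 0, 0]}
    - {"gripper": 0.8, "travel": [-0.383, 0.192, 0.005], "angular": [0, 0, 0]}
    - {"gripper": 0.8, "travel": [-0.383, 0.192, 0.005], "angular": [0, 0, 0]}
    - {"gripper": 0.8, "travel": [-0.383, 0.192, 0.005], "angular": [0, 0, 0]}
    - {"gripper": 0.8, "travel": [-0.383, 0.192, 0.005], "angular": [0, 0, 0]}
    - {"gripper": 0.8, "travel": [-0.383, 0.192, 0.025], "angular": [0, 0, 0]}
    - {"gripper": 0.8, "travel": [-0.383, 0.192, 0.05], "angular": [0, 0, 0]}
    - {"gripper": 0.8, "travel": [-0.383, 0.192, 0.075], "angular": [0, 0, 0]}
    - {"gripper": 0.8, "travel": [-0.383, 0.192, 0.075], "angular": [0, 0, 0]}
    - {"gripper": 0.8, "travel": [-0.383, 0.192, 0.075], "angular": [0, 0, 0]}
    - {"gripper": 0.8, "travel": [-0.383, 0.192, 0.075], "angular": [0, 0, 0]}

```text
t: 12.95
tool_pos: [0.64, -0.071, 0.0579]
eef_rot: [0.781, 0.625, -0.0, 0.0]
force: [1.0, 0.0, 0.5]
opening: 0.803
```

```bash
python3 - <<'E'
from plan import plan
plan((.6415,-.07,.005,1.348))
from h import *
c=load("scene");np.savez("scene2.npz",**c);cv2.imwrite("pics/g6.png",c["img"][:,:,::-1])
E
```

```text
t 12.95 p [ 0.64   -0.071   0.0579] yaw 1.349 tilt [-0.0001 -0.0002] q7 -0.354 F [1.  0.  0.5] op 0.803
  travel [0.0013, 0.0012, 0.0529] ang [-0.0, 0.01, 0.06]
```

View pics/g6.png

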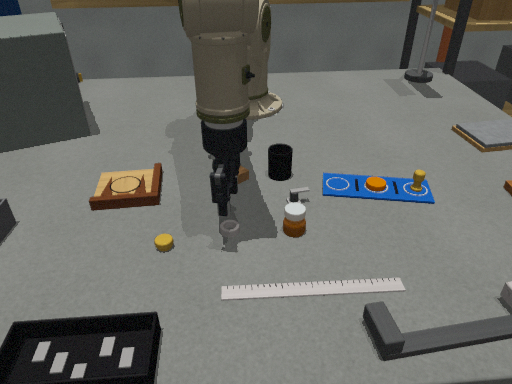

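The checker (376,184) and the tall knob (418,182) are on their rings. The gripper is above the collar (229,228), so I'm going down to grasp it.

Request:
send_rows:
  rows:
    - {"gripper": 0.8, "travel": [0.001, 0.001, 0.025], "angular": [0, 0, 0]}
    - {"gripper": 0.8, "travel": [0.001, 0.001, 0.043], "angular": [0, 0, 0]}
    - {"gripper": 0.8, "travel": [0.001, 0.001, 0.052], "angular": [0, 0, 0]}
    - {"gripper": 0.8, "travel": [0.001, 0.001, 0.052], "angular": [0, 0, 0]}
    - {"gripper": 0.8, "travel": [0.001, 0.001, 0.052], "angular": [0, 0, 0]}
    - {"gripper": 0.8, "travel": [0.001, 0.001, 0.052], "angular": [0, 0, 0]}
    - {"gripper": 0, "travel": [0.001, 0.001, 0.052], "angular": [0, 0, 0]}
    - {"gripper": 0, "travel": [0.001, 0.001, 0.052], "angular": [0, 0, 0]}
    - {"gripper": 0, "travel": [0.001, 0.001, 0.052], "angular": [0, 0, 0]}
    - {"gripper": 0, "travel": [0.001, 0.001, 0.052], "angular": [0, 0, 0]}
    - {"gripper": 0, "travel": [0.001, 0.001, 0.052], "angular": [0, 0, 0]}
    - {"gripper": 0, "travel": [0.001, 0.001, 0.052], "angular": [0, 0, 0]}
    - {"gripper": 0, "travel": [0.001, 0.001, 0.052], "angular": [0, 0, 0]}
    - {"gripper": 0, "travel": [0.001, 0.001, 0.052], "angular": [0, 0, 0]}
    - {"gripper": 0, "travel": [0.001, 0.001, 0.052], "angular": [0, 0, 0]}
    - {"gripper": 0, "travel": [0.001, 0.001, 0.052], "angular": [0, 0, 0]}

```text
t: 14.33
tool_pos: [0.6416, -0.0711, 0.0068]
eef_rot: [0.781, 0.624, 0.0, 0.001]
force: [-3.2, 0.4, 8.2]
opening: 0.411
```

```bash
python3 - <<'E'
from plan import plan
plan((.6415,-.07,.12,1.348),(.5005,.1775,.12,1.348),(.5005,.1775,.05,1.348))
E
```

```text
t 14.33 p [ 0.6416 -0.0711  0.0068] yaw 1.348 tilt [ 0.0012 -0.001 ] q7 -0.375 F [-3.2  0.4  8.2] op 0.411
  travel [0.001, -0.0002, -0.1132] ang [0.08, 0.04, 0.01]
  travel [0.2113, -0.1923, -0.1136] ang [0.08, 0.04, 0.01]
  travel [0.2113, -0.1924, -0.0436] ang [0.08, 0.04, 0.01]
```

Request:
send_rows:
  rows:
    - {"gripper": 0, "travel": [0, 0, -0.03], "angular": [0, 0, 0]}
    - {"gripper": 0, "travel": [0, 0, -0.07], "angular": [0, 0, 0]}
    - {"gripper": 0, "travel": [0, 0, -0.105], "angular": [0, 0, 0]}
    - {"gripper": 0, "travel": [0.02, -0.018, -0.113], "angular": [0, 0, 0]}
    - {"gripper": 0, "travel": [0.048, -0.044, -0.113], "angular": [0, 0, 0]}
    - {"gripper": 0, "travel": [0.077, -0.07, -0.113], "angular": [0, 0, 0]}
    - {"gripper": 0, "travel": [0.106, -0.096, -0.113], "angular": [0, 0, 0]}
    - {"gripper": 0, "travel": [0.135, -0.123, -0.113], "angular": [0, 0, 0]}
    - {"gripper": 0, "travel": [0.164, -0.149, -0.113], "angular": [0, 0, 0]}
    - {"gripper": 0, "travel": [0.19, -0.173, -0.113], "angular": [0, 0, 0]}
    - {"gripper": 0, "travel": [0.206, -0.188, -0.11], "angular": [0, 0, 0]}
    - {"gripper": 0, "travel": [0.211, -0.192, -0.095], "angular": [0, 0, 0]}
    - {"gripper": 0, "travel": [0.211, -0.192, -0.07], "angular": [0, 0, 0]}
    - {"gripper": 0, "travel": [0.211, -0.192, -0.044], "angular": [0, 0, 0]}
    - {"gripper": 0, "travel": [0.211, -0.192, -0.044], "angular": [0, 0, 0]}
    - {"gripper": 0, "travel": [0.211, -0.192, -0.044], "angular": [0, 0, 0]}
    - {"gripper": 0, "travel": [0.211, -0.192, -0.044], "angular": [0, 0, 0]}

```text
t: 15.75
tool_pos: [0.5009, 0.1774, 0.0504]
eef_rot: [0.781, 0.624, 0.0, 0.0]
force: [0.2, 0.0, 0.2]
opening: 0.408
```

```bash
python3 - <<'E'
from plan import plan
plan((.5005,.1775,.0135,1.348))
from h import *
c=load("scene");cv2.imwrite("pics/g7.png",cv2.resize(c["img"][90:230,290:450,::-1],None,fx=4,fy=4,interpolation=cv2.INTER_CUBIC))
E
```

```text
t 15.75 p [0.5009 0.1774 0.0504] yaw 1.348 tilt [ 0.0007 -0.0001] q7 -0.838 F [0.2 0.  0.2] op 0.408
  travel [0.0, -0.0004, 0.0369] ang [0.04, -0.0, 0.01]
```

View pics/g7.png

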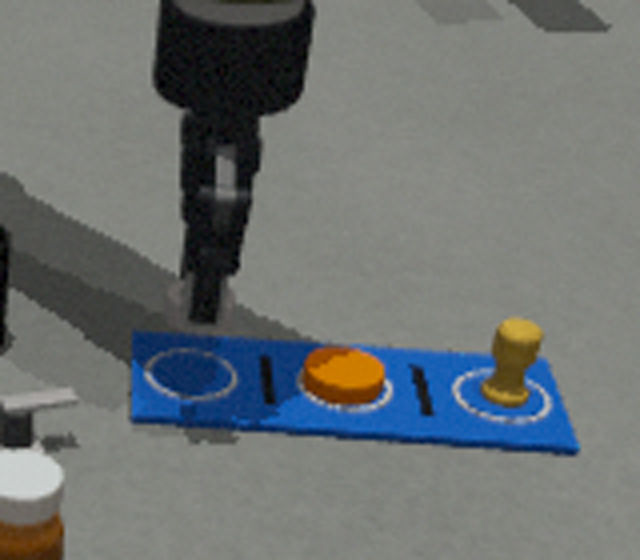

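The collar is held level above the right ring (200,300). The knob stands upright on the left ring (505,395).

Request:
send_rows:
  rows:
    - {"gripper": 0, "travel": [0, 0, 0.02], "angular": [0, 0, 0]}
    - {"gripper": 0, "travel": [0, 0, 0.031], "angular": [0, 0, 0]}
    - {"gripper": 0, "travel": [0, 0, 0.0355], "angular": [0, 0, 0]}
    - {"gripper": 0, "travel": [0, 0, 0.0375], "angular": [0, 0, 0]}
    - {"gripper": 0, "travel": [0, 0, 0.0375], "angular": [0, 0, 0]}
    - {"gripper": 0, "travel": [0, 0, 0.0375], "angular": [0, 0, 0]}
    - {"gripper": 0, "travel": [0, 0, 0.0375], "angular": [0, 0, 0]}

```text
t: 16.38
tool_pos: [0.4999, 0.1766, 0.0127]
eef_rot: [0.781, 0.624, -0.001, 0.0]
force: [-5.4, -3.2, 9.3]
opening: 0.413
```

```bash
python3 - <<'E'
from plan import plan
plan((.5005,.1775,.0128,1.348))
E
```

```text
t 16.38 p [0.4999 0.1766 0.0127] yaw 1.348 tilt [-0.001  -0.0018] q7 -0.868 F [-5.4 -3.2  9.3] op 0.413
  travel [0.001, 0.0004, -0.0001] ang [-0.03, 0.11, 0.0]
```

Request:
send_rows:
  rows:
    - {"gripper": 0.8, "travel": [0, 0, 0], "angular": [0, 0, 0]}
    - {"gripper": 0.8, "travel": [0, 0, 0], "angular": [0, 0, 0]}
    - {"gripper": 0.8, "travel": [0, 0, 0], "angular": [0, 0, 0]}
    - {"gripper": 0.8, "travel": [0, 0, 0], "angular": [0, 0, 0]}
    - {"gripper": 0.8, "travel": [0, 0, 0], "angular": [0, 0, 0]}
    - {"gripper": 0.8, "travel": [0, 0, 0], "angular": [0, 0, 0]}
    - {"gripper": 0.8, "travel": [0, 0, -0.03], "angular": [0, 0, 0]}
    - {"gripper": 0.8, "travel": [0, 0, -0.07], "angular": [0, 0, 0]}
    - {"gripper": 0.8, "travel": [0, 0, -0.11], "angular": [0, 0, 0]}
    - {"gripper": 0.8, "travel": [0, 0, -0.12], "angular": [0, 0, 0]}
    - {"gripper": 0.8, "travel": [0, 0, -0.12], "angular": [0, 0, 0]}
    - {"gripper": 0.8, "travel": [0, 0, -0.12], "angular": [0, 0, 0]}

```text
t: 17.38
tool_pos: [0.5006, 0.1772, 0.132]
eef_rot: [0.781, 0.624, 0.0, 0.001]
force: [0.4, -0.3, -0.6]
opening: 0.8
```

```bash
python3 - <<'E'
from plan import plan
plan((.674,-.1914,.13,1.348),(.674,-.1914,.06,1.348))
E
```

```text
t 17.38 p [0.5006 0.1772 0.132 ] yaw 1.348 tilt [ 0.0011 -0.0005] q7 -0.783 F [ 0.4 -0.3 -0.6] op 0.8
  travel [-0.3212, 0.2505, 0.0024] ang [0.07, 0.02, 0.01]
  travel [-0.3212, 0.2504, 0.0724] ang [0.07, 0.02, 0.01]
```

Request:
send_rows:
  rows:
    - {"gripper": 0.8, "travel": [-0.321, 0.2505, 0.002], "angular": [0, 0, 0]}
    - {"gripper": 0.8, "travel": [-0.321, 0.2505, 0.002], "angular": [0, 0, 0]}
    - {"gripper": 0.8, "travel": [-0.321, 0.2505, 0.002], "angular": [0, 0, 0]}
    - {"gripper": 0.8, "travel": [-0.321, 0.2505, 0.002], "angular": [0, 0, 0]}
    - {"gripper": 0.8, "travel": [-0.321, 0.2505, 0.002], "angular": [0, 0, 0]}
    - {"gripper": 0.8, "travel": [-0.321, 0.2505, 0.002], "angular": [0, 0, 0]}
    - {"gripper": 0.8, "travel": [-0.321, 0.2505, 0.002], "angular": [0, 0, 0]}
    - {"gripper": 0.8, "travel": [-0.321, 0.2505, 0.002], "angular": [0, 0, 0]}
    - {"gripper": 0.8, "travel": [-0.321, 0.2505, 0.002], "angular": [0, 0, 0]}
    - {"gripper": 0.8, "travel": [-0.321, 0.2505, 0.002], "angular": [0, 0, 0]}
    - {"gripper": 0.8, "travel": [-0.321, 0.2505, 0.002], "angular": [0, 0, 0]}
    - {"gripper": 0.8, "travel": [-0.321, 0.2505, 0.025], "angular": [0, 0, 0]}
    - {"gripper": 0.8, "travel": [-0.321, 0.2505, 0.05], "angular": [0, 0, 0]}
    - {"gripper": 0.8, "travel": [-0.321, 0.2505, 0.072], "angular": [0, 0, 0]}
    - {"gripper": 0.8, "travel": [-0.321, 0.2505, 0.072], "angular": [0, 0, 0]}
    - {"gripper": 0.8, "travel": [-0.321, 0.2505, 0.072], "angular": [0, 0, 0]}
    - {"gripper": 0.8, "travel": [-0.321, 0.2505, 0.072], "angular": [0, 0, 0]}

```text
t: 18.8
tool_pos: [0.6739, -0.1911, 0.0599]
eef_rot: [0.781, 0.624, -0.0, -0.0]
force: [0.7, 0.7, 0.3]
opening: 0.801
```

```bash
python3 - <<'E'
from plan import plan
plan((.674,-.1914,.0075,1.348))
from h import *
c=load("scene");np.savez("scene3.npz",**c);cv2.imwrite("pics/g8.png",c["img"][:,:,::-1])
c=load("top");np.savez("top3.npz",**c);cv2.imwrite("pics/t8.png",cv2.resize(c["img"][170:270,80:220,::-1],None,fx=5,fy=5,interpolation=cv2.INTER_CUBIC))
E
```

```text
t 18.8 p [ 0.6739 -0.1911  0.0599] yaw 1.349 tilt [-0.0006 -0.0005] q7 -0.165 F [0.7 0.7 0.3] op 0.801
  travel [-0.0003, 0.0002, 0.0524] ang [-0.03, 0.03, 0.03]
```

View pics/g8.png

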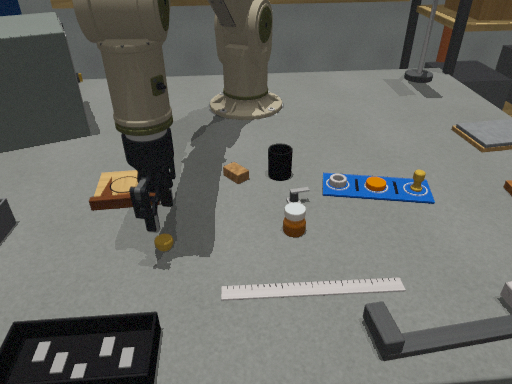

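View pics/t8.png

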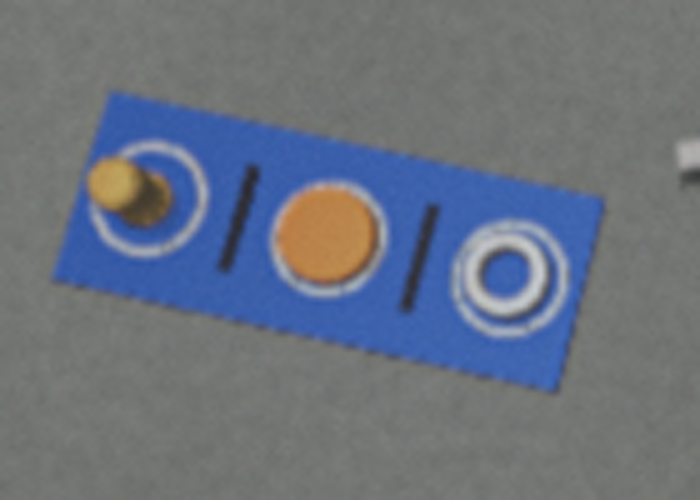

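The top view shows the checker, collar and tall-knob foot inside their rings, each within about 2 mm. The gripper is above the low knob at (164,243) in the scene view.

Request:
send_rows:
  rows:
    - {"gripper": 0.8, "travel": [0, 0, 0.025], "angular": [0, 0, 0]}
    - {"gripper": 0.8, "travel": [0, 0, 0.043], "angular": [0, 0, 0]}
    - {"gripper": 0.8, "travel": [0, 0, 0.053], "angular": [0, 0, 0]}
    - {"gripper": 0.8, "travel": [0, 0, 0.053], "angular": [0, 0, 0]}
    - {"gripper": 0.8, "travel": [0, 0, 0.053], "angular": [0, 0, 0]}
    - {"gripper": 0.8, "travel": [0, 0, 0.053], "angular": [0, 0, 0]}
    - {"gripper": 0, "travel": [0, 0, 0.053], "angular": [0, 0, 0]}
    - {"gripper": 0, "travel": [0, 0, 0.053], "angular": [0, 0, 0]}
    - {"gripper": 0, "travel": [0, 0, 0.053], "angular": [0, 0, 0]}
    - {"gripper": 0, "travel": [0, 0, 0.053], "angular": [0, 0, 0]}
    - {"gripper": 0, "travel": [0, 0, 0.053], "angular": [0, 0, 0]}
    - {"gripper": 0, "travel": [0, 0, 0.053], "angular": [0, 0, 0]}
    - {"gripper": 0, "travel": [0, 0, 0.053], "angular": [0, 0, 0]}
    - {"gripper": 0, "travel": [0, 0, 0.053], "angular": [0, 0, 0]}
    - {"gripper": 0, "travel": [0, 0, 0.053], "angular": [0, 0, 0]}
    - {"gripper": 0, "travel": [0, 0, 0.053], "angular": [0, 0, 0]}

```text
t: 20.23
tool_pos: [0.6744, -0.1915, 0.0082]
eef_rot: [0.781, 0.624, 0.0, 0.001]
force: [-1.2, -0.7, 6.2]
opening: 0.361
```

```bash
python3 - <<'E'
from plan import plan
from h import *
c=load("top",3);w=world(c);hsv=cv2.cvtColor(c["img"],cv2.COLOR_RGB2HSV)
s=(w[...,0]>.48)&(w[...,0]<.56)&(w[...,1]>.22)&(w[...,1]<.3)&(w[...,2]>.0135)
p=w[s];print("checker",len(p),(p.min(0)+p.max(0))/2,p.mean(0))
plan((.519,.2605,.15,1.348),(.519,.2605,.07,1.348))
E
```

```text
checker 302 [0.51619628 0.25927723 0.01838149] [0.51635115 0.25838175 0.01841537]
t 20.23 p [ 0.6744 -0.1915  0.0082] yaw 1.348 tilt [ 0.0013 -0.0012] q7 -0.179 F [-1.2 -0.7  6.2] op 0.361
  travel [0.4064, -0.2511, -0.1426] ang [0.09, 0.05, 0.01]
  travel [0.4065, -0.2512, -0.0626] ang [0.09, 0.05, 0.01]
```

Request:
send_rows:
  rows:
    - {"gripper": 0, "travel": [0, 0, -0.03], "angular": [0, 0, 0]}
    - {"gripper": 0, "travel": [0, 0, -0.07], "angular": [0, 0, 0]}
    - {"gripper": 0, "travel": [0, 0, -0.105], "angular": [0, 0, 0]}
    - {"gripper": 0, "travel": [0.025, -0.0155, -0.12], "angular": [0, 0, 0]}
    - {"gripper": 0, "travel": [0.06, -0.037, -0.12], "angular": [0, 0, 0]}
    - {"gripper": 0, "travel": [0.095, -0.059, -0.12], "angular": [0, 0, 0]}
    - {"gripper": 0, "travel": [0.13, -0.081, -0.12], "angular": [0, 0, 0]}
    - {"gripper": 0, "travel": [0.165, -0.103, -0.12], "angular": [0, 0, 0]}
    - {"gripper": 0, "travel": [0.2, -0.124, -0.12], "angular": [0, 0, 0]}
    - {"gripper": 0, "travel": [0.235, -0.146, -0.12], "angular": [0, 0, 0]}
    - {"gripper": 0, "travel": [0.27, -0.168, -0.12], "angular": [0, 0, 0]}
    - {"gripper": 0, "travel": [0.305, -0.19, -0.12], "angular": [0, 0, 0]}
    - {"gripper": 0, "travel": [0.34, -0.211, -0.12], "angular": [0, 0, 0]}
    - {"gripper": 0, "travel": [0.375, -0.233, -0.12], "angular": [0, 0, 0]}
    - {"gripper": 0, "travel": [0.398, -0.247, -0.115], "angular": [0, 0, 0]}
    - {"gripper": 0, "travel": [0.4055, -0.252, -0.1], "angular": [0, 0, 0]}
    - {"gripper": 0, "travel": [0.4055, -0.252, -0.08], "angular": [0, 0, 0]}
    - {"gripper": 0, "travel": [0.4055, -0.252, -0.063], "angular": [0, 0, 0]}
    - {"gripper": 0, "travel": [0.4055, -0.252, -0.063], "angular": [0, 0, 0]}
    - {"gripper": 0, "travel": [0.4055, -0.252, -0.063], "angular": [0, 0, 0]}

```text
t: 21.9
tool_pos: [0.5168, 0.2595, 0.0691]
eef_rot: [0.781, 0.624, -0.001, -0.0]
force: [-0.1, -0.2, -0.6]
opening: 0.363
```

```bash
python3 - <<'E'
from plan import plan
plan((.518,.2597,.0275,1.348))
from h import *
c=load("scene");cv2.imwrite("pics/g9.png",cv2.resize(c["img"][90:230,300:460,::-1],None,fx=4,fy=4,interpolation=cv2.INTER_CUBIC))
E
```

```text
t 21.9 p [0.5168 0.2595 0.0691] yaw 1.348 tilt [-0.0022 -0.0014] q7 -0.965 F [-0.1 -0.2 -0.6] op 0.363
  travel [0.0006, 0.0012, 0.0416] ang [-0.1, 0.11, 0.02]
```

View pics/g9.png

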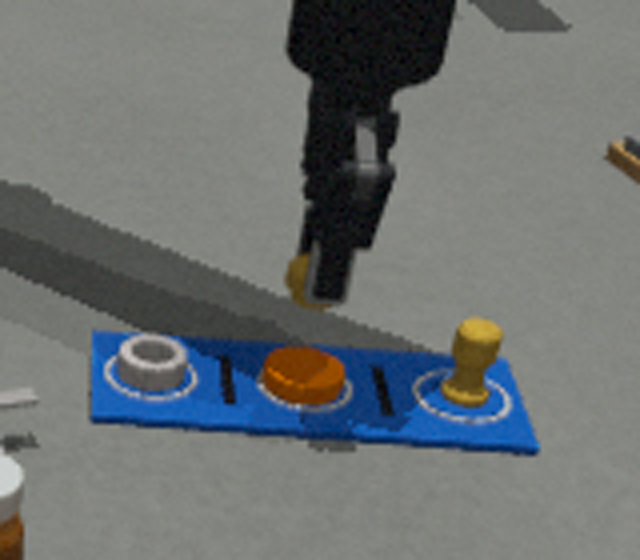

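Request:
send_rows:
  rows:
    - {"gripper": 0, "travel": [0.0005, 0.001, 0.02], "angular": [0, 0, 0]}
    - {"gripper": 0, "travel": [0.0005, 0.001, 0.034], "angular": [0, 0, 0]}
    - {"gripper": 0, "travel": [0.0005, 0.001, 0.039], "angular": [0, 0, 0]}
    - {"gripper": 0, "travel": [0.0005, 0.001, 0.041], "angular": [0, 0, 0]}
    - {"gripper": 0, "travel": [0.0005, 0.001, 0.041], "angular": [0, 0, 0]}
    - {"gripper": 0, "travel": [0.0005, 0.001, 0.041], "angular": [0, 0, 0]}
    - {"gripper": 0, "travel": [0.0005, 0.001, 0.041], "angular": [0, 0, 0]}

```text
t: 22.53
tool_pos: [0.5191, 0.2605, 0.0297]
eef_rot: [0.781, 0.624, 0.0, 0.0]
force: [-0.1, -0.7, -0.9]
opening: 0.359
```

```bash
python3 - <<'E'
from plan import plan
plan((.518,.2597,.0272,1.348))
E
```

```text
t 22.53 p [0.5191 0.2605 0.0297] yaw 1.348 tilt [0.0011 0.0002] q7 -0.989 F [-0.1 -0.7 -0.9] op 0.359
  travel [-0.001, -0.0009, 0.0025] ang [0.06, -0.02, 0.01]
```

Request:
send_rows:
  rows:
    - {"gripper": 0, "travel": [-0.001, -0.001, 0.001], "angular": [0, 0, 0]}
    - {"gripper": 0, "travel": [-0.001, -0.001, 0.002], "angular": [0, 0, 0]}
    - {"gripper": 0, "travel": [-0.001, -0.001, 0.0025], "angular": [0, 0, 0]}
    - {"gripper": 0, "travel": [-0.001, -0.001, 0.0025], "angular": [0, 0, 0]}
    - {"gripper": 0, "travel": [-0.001, -0.001, 0.0025], "angular": [0, 0, 0]}

```text
t: 22.95
tool_pos: [0.5174, 0.2595, 0.027]
eef_rot: [0.781, 0.624, -0.0, 0.0]
force: [-2.1, -2.2, 8.5]
opening: 0.36
```

Request:
send_rows:
  rows:
    - {"gripper": 0.85, "travel": [0, 0, 0], "angular": [0, 0, 0]}
    - {"gripper": 0.85, "travel": [0, 0, 0], "angular": [0, 0, 0]}
    - {"gripper": 0.85, "travel": [0, 0, 0], "angular": [0, 0, 0]}
    - {"gripper": 0.85, "travel": [0, 0, 0], "angular": [0, 0, 0]}
    - {"gripper": 0.85, "travel": [0, 0, 0], "angular": [0, 0, 0]}
    - {"gripper": 0.85, "travel": [0, 0, 0], "angular": [0, 0, 0]}
    - {"gripper": 1, "travel": [0, 0, -0.03], "angular": [0, 0, 0]}
    - {"gripper": 1, "travel": [0, 0, -0.07], "angular": [0, 0, 0]}
    - {"gripper": 1, "travel": [0, 0, -0.105], "angular": [0, 0, 0]}
    - {"gripper": 1, "travel": [0, 0, -0.12], "angular": [0, 0, 0]}
    - {"gripper": 1, "travel": [0, 0, -0.12], "angular": [0, 0, 0]}
    - {"gripper": 1, "travel": [0, 0, -0.12], "angular": [0, 0, 0]}

```text
t: 23.95
tool_pos: [0.5178, 0.2597, 0.1469]
eef_rot: [0.781, 0.624, 0.001, 0.0]
force: [0.0, 0.2, -0.1]
opening: 1.001
```

```bash
python3 - <<'E'
from plan import plan
plan((.442,.053,.15,1.348),(.442,.053,.11,1.348),)
from h import *
c=load("scene");cv2.imwrite("pics/g10.png",cv2.resize(c["img"][90:230,300:460,::-1],None,fx=4,fy=4,interpolation=cv2.INTER_CUBIC))
E
```

```text
t 23.95 p [0.5178 0.2597 0.1469] yaw 1.348 tilt [0.0016 0.    ] q7 -0.925 F [ 0.   0.2 -0.1] op 1.001
  travel [-0.2183, -0.0283, -0.0032] ang [0.09, -0.02, 0.01]
  travel [-0.2183, -0.0284, 0.0368] ang [0.09, -0.02, 0.01]
```

View pics/g10.png

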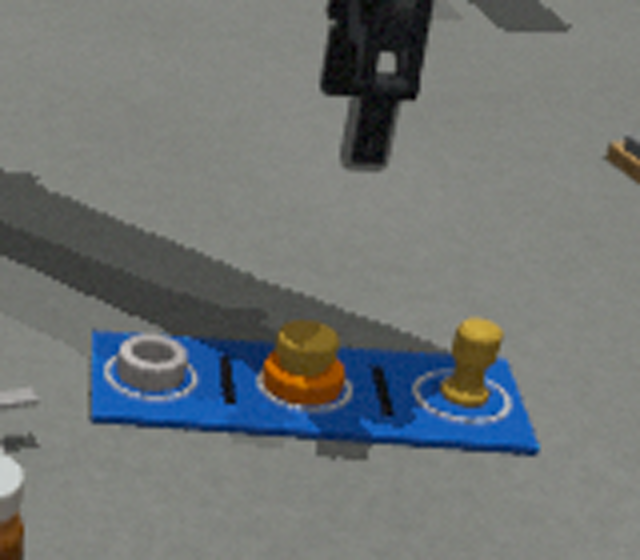

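The low knob stands centred on the checker (307,350). Next is the cup.

Request:
send_rows:
  rows:
    - {"gripper": 1, "travel": [-0.218, -0.0283, -0.003], "angular": [0, 0, 0]}
    - {"gripper": 1, "travel": [-0.218, -0.0283, -0.003], "angular": [0, 0, 0]}
    - {"gripper": 1, "travel": [-0.218, -0.0283, -0.003], "angular": [0, 0, 0]}
    - {"gripper": 1, "travel": [-0.218, -0.0283, -0.003], "angular": [0, 0, 0]}
    - {"gripper": 1, "travel": [-0.218, -0.0283, -0.003], "angular": [0, 0, 0]}
    - {"gripper": 1, "travel": [-0.218, -0.0283, -0.003], "angular": [0, 0, 0]}
    - {"gripper": 1, "travel": [-0.218, -0.0283, -0.003], "angular": [0, 0, 0]}
    - {"gripper": 1, "travel": [-0.218, -0.0283, 0.015], "angular": [0, 0, 0]}
    - {"gripper": 1, "travel": [-0.218, -0.0283, 0.037], "angular": [0, 0, 0]}
    - {"gripper": 1, "travel": [-0.218, -0.0283, 0.037], "angular": [0, 0, 0]}
    - {"gripper": 1, "travel": [-0.218, -0.0283, 0.037], "angular": [0, 0, 0]}
    - {"gripper": 1, "travel": [-0.218, -0.0283, 0.037], "angular": [0, 0, 0]}
    - {"gripper": 1, "travel": [-0.218, -0.0283, 0.037], "angular": [0, 0, 0]}

```text
t: 25.08
tool_pos: [0.4421, 0.0536, 0.1099]
eef_rot: [0.781, 0.625, 0.0, 0.0]
force: [0.9, -0.2, 0.0]
opening: 1.005
```

```bash
python3 - <<'E'
from plan import plan
plan((.442,.053,.03,1.348))
from h import *
c=load("scene");cv2.imwrite("pics/g11.png",cv2.resize(c["img"][60:200,210:350,::-1],None,fx=4,fy=4,interpolation=cv2.INTER_CUBIC))
E
```

```text
t 25.08 p [0.4421 0.0536 0.1099] yaw 1.349 tilt [ 0.0003 -0.0003] q7 -0.486 F [ 0.9 -0.2  0. ] op 1.005
  travel [-0.0006, -0.0, 0.0799] ang [0.02, 0.01, 0.07]
```

View pics/g11.png

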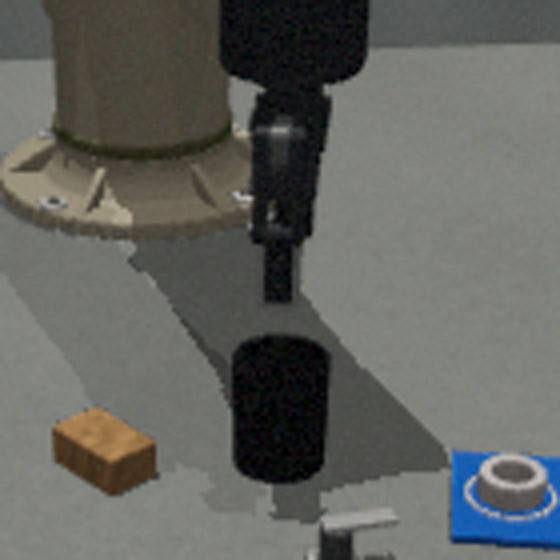

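Request:
send_rows:
  rows:
    - {"gripper": 1, "travel": [-0.0005, 0, 0.02], "angular": [0, 0, 0]}
    - {"gripper": 1, "travel": [-0.0005, 0, 0.045], "angular": [0, 0, 0]}
    - {"gripper": 1, "travel": [-0.0005, 0, 0.068], "angular": [0, 0, 0]}
    - {"gripper": 1, "travel": [-0.0005, 0, 0.08], "angular": [0, 0, 0]}
    - {"gripper": 1, "travel": [-0.0005, 0, 0.08], "angular": [0, 0, 0]}
    - {"gripper": 1, "travel": [-0.0005, 0, 0.08], "angular": [0, 0, 0]}
    - {"gripper": 0.3, "travel": [-0.0005, 0, 0.08], "angular": [0, 0, 0]}
    - {"gripper": 0.3, "travel": [-0.0005, 0, 0.08], "angular": [0, 0, 0]}
    - {"gripper": 0.3, "travel": [-0.0005, 0, 0.08], "angular": [0, 0, 0]}
    - {"gripper": 0.3, "travel": [-0.0005, 0, 0.08], "angular": [0, 0, 0]}
    - {"gripper": 0.3, "travel": [-0.0005, 0, 0.08], "angular": [0, 0, 0]}
    - {"gripper": 0.3, "travel": [-0.0005, 0, 0.08], "angular": [0, 0, 0]}
    - {"gripper": 0.3, "travel": [-0.0005, 0, 0.08], "angular": [0, 0, 0]}
    - {"gripper": 0.3, "travel": [-0.0005, 0, 0.08], "angular": [0, 0, 0]}
    - {"gripper": 0.3, "travel": [-0.0005, 0, 0.08], "angular": [0, 0, 0]}

```text
t: 26.38
tool_pos: [0.4423, 0.0526, 0.0307]
eef_rot: [0.781, 0.624, 0.0, 0.001]
force: [-3.3, 0.4, 10.6]
opening: 0.647
```

```bash
python3 - <<'E'
from plan import plan
plan((.465,-.2995,.13,1.348),(.465,-.2995,.08,1.348))
E
```

```text
t 26.38 p [0.4423 0.0526 0.0307] yaw 1.348 tilt [ 0.0017 -0.001 ] q7 -0.563 F [-3.3  0.4 10.6] op 0.647
  travel [-0.3385, 0.1, -0.0989] ang [0.11, 0.03, 0.02]
  travel [-0.3385, 0.0999, -0.0489] ang [0.11, 0.03, 0.02]
```

Request:
send_rows:
  rows:
    - {"gripper": 0.3, "travel": [0, 0, -0.03], "angular": [0, 0, 0]}
    - {"gripper": 0.3, "travel": [0, 0, -0.065], "angular": [0, 0, 0]}
    - {"gripper": 0.3, "travel": [0, 0, -0.09], "angular": [0, 0, 0]}
    - {"gripper": 0.3, "travel": [-0.02, 0.006, -0.099], "angular": [0, 0, 0]}
    - {"gripper": 0.3, "travel": [-0.05, 0.015, -0.099], "angular": [0, 0, 0]}
    - {"gripper": 0.3, "travel": [-0.085, 0.025, -0.099], "angular": [0, 0, 0]}
    - {"gripper": 0.3, "travel": [-0.12, 0.0355, -0.099], "angular": [0, 0, 0]}
    - {"gripper": 0.3, "travel": [-0.155, 0.046, -0.099], "angular": [0, 0, 0]}
    - {"gripper": 0.3, "travel": [-0.19, 0.056, -0.099], "angular": [0, 0, 0]}
    - {"gripper": 0.3, "travel": [-0.225, 0.0665, -0.099], "angular": [0, 0, 0]}
    - {"gripper": 0.3, "travel": [-0.26, 0.077, -0.099], "angular": [0, 0, 0]}
    - {"gripper": 0.3, "travel": [-0.295, 0.087, -0.099], "angular": [0, 0, 0]}
    - {"gripper": 0.3, "travel": [-0.325, 0.096, -0.099], "angular": [0, 0, 0]}
    - {"gripper": 0.3, "travel": [-0.3385, 0.1, -0.09], "angular": [0, 0, 0]}
    - {"gripper": 0.3, "travel": [-0.3385, 0.1, -0.07], "angular": [0, 0, 0]}
    - {"gripper": 0.3, "travel": [-0.3385, 0.1, -0.049], "angular": [0, 0, 0]}
    - {"gripper": 0.3, "travel": [-0.3385, 0.1, -0.049], "angular": [0, 0, 0]}
    - {"gripper": 0.3, "travel": [-0.3385, 0.1, -0.049], "angular": [0, 0, 0]}
    - {"gripper": 0.3, "travel": [-0.3385, 0.1, -0.049], "angular": [0, 0, 0]}

```text
t: 27.97
tool_pos: [0.465, -0.2995, 0.0795]
eef_rot: [0.781, 0.625, -0.0, 0.001]
force: [-0.2, 0.5, -1.0]
opening: 0.644
```

```bash
python3 - <<'E'
from plan import plan
plan((.465,-.2995,.0415,1.348))
from h import *
c=load("scene");w=world(c)
s=(w[...,0]>.42)&(w[...,0]<.52)&(abs(w[...,1]+.3)<.05)&(w[...,2]>.055)&(w[...,2]<.085)
p=w[s];print("cup low part",len(p),p.min(0),p.max(0))
cv2.imwrite("pics/g12.png",cv2.resize(c["img"][80:220,60:200,::-1],None,fx=4,fy=4,interpolation=cv2.INTER_CUBIC))
E
```

```text
t 27.97 p [ 0.465  -0.2995  0.0795] yaw 1.349 tilt [ 0.0005 -0.001 ] q7 0.206 F [-0.2  0.5 -1. ] op 0.644
  travel [0.0, 0.0, 0.038] ang [0.04, 0.05, 0.06]
cup low part 299 [ 0.45760089 -0.32528604  0.05510821] [ 0.4941041  -0.27183423  0.08493115]
```

View pics/g12.png

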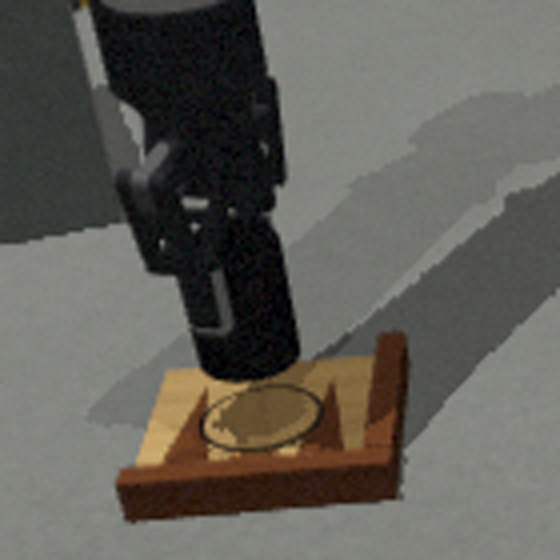

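The cup hangs upright above the ring (262,415 in the crop), so I'm lowering it.

Request:
send_rows:
  rows:
    - {"gripper": 0.3, "travel": [0, 0.0005, 0.018], "angular": [0, 0, 0]}
    - {"gripper": 0.3, "travel": [0, 0.0005, 0.031], "angular": [0, 0, 0]}
    - {"gripper": 0.3, "travel": [0, 0.0005, 0.036], "angular": [0, 0, 0]}
    - {"gripper": 0.3, "travel": [0, 0.0005, 0.0385], "angular": [0, 0, 0]}
    - {"gripper": 0.3, "travel": [0, 0.0005, 0.0385], "angular": [0, 0, 0]}
    - {"gripper": 0.3, "travel": [0, 0.0005, 0.0385], "angular": [0, 0, 0]}
    - {"gripper": 0.3, "travel": [0, 0.0005, 0.0385], "angular": [0, 0, 0]}

```text
t: 28.6
tool_pos: [0.4655, -0.3002, 0.0409]
eef_rot: [0.781, 0.624, -0.0, 0.001]
force: [0.1, -0.3, 1.9]
opening: 0.647
```

```bash
python3 - <<'E'
from plan import plan
plan((.466,-.2995,.0405,1.348))
E
```

```text
t 28.6 p [ 0.4655 -0.3002  0.0409] yaw 1.348 tilt [ 0.001  -0.0016] q7 0.193 F [ 0.1 -0.3  1.9] op 0.647
  travel [0.0008, 0.0004, 0.0004] ang [0.08, 0.08, 0.03]
```

Contact is just starting. I'll release and lift clear.

Request:
send_rows:
  rows:
    - {"gripper": 0.3, "travel": [0.0005, 0, 0.0004], "angular": [0, 0, 0]}
    - {"gripper": 0.3, "travel": [0.0005, 0, 0.0004], "angular": [0, 0, 0]}
    - {"gripper": 1, "travel": [0.0005, 0, 0.0004], "angular": [0, 0, 0]}
    - {"gripper": 1, "travel": [0.0005, 0, 0.0004], "angular": [0, 0, 0]}
    - {"gripper": 1, "travel": [0.0005, 0, 0.0004], "angular": [0, 0, 0]}
    - {"gripper": 1, "travel": [0.0005, 0, 0.0004], "angular": [0, 0, 0]}
    - {"gripper": 1, "travel": [0.0005, 0, 0.0004], "angular": [0, 0, 0]}
    - {"gripper": 1, "travel": [0.0005, 0, 0.0004], "angular": [0, 0, 0]}
    - {"gripper": 1, "travel": [0.0005, 0, -0.02], "angular": [0, 0, 0]}
    - {"gripper": 1, "travel": [0.0005, 0, -0.05], "angular": [0, 0, 0]}
    - {"gripper": 1, "travel": [0.0005, 0, -0.085], "angular": [0, 0, 0]}
    - {"gripper": 1, "travel": [0.0005, 0, -0.12], "angular": [0, 0, 0]}
    - {"gripper": 1, "travel": [0.0005, 0, -0.15], "angular": [0, 0, 0]}
    - {"gripper": 1, "travel": [0.0005, 0, -0.16], "angular": [0, 0, 0]}
    - {"gripper": 1, "travel": [0.0005, 0, -0.16], "angular": [0, 0, 0]}

```text
t: 29.85
tool_pos: [0.4666, -0.3001, 0.2034]
eef_rot: [0.781, 0.624, 0.001, 0.003]
force: [0.2, 0.3, 0.3]
opening: 1.001
```

```bash
python3 - <<'E'
from plan import plan
plan((.5,-.05,.25,1.348))
E
```

```text
t 29.85 p [ 0.4666 -0.3001  0.2034] yaw 1.348 tilt [ 0.0046 -0.0041] q7 0.234 F [0.2 0.3 0.3] op 1.001
  travel [0.2512, -0.0223, -0.0475] ang [0.31, 0.17, 0.02]
```

Moving the arm aside so the top camera can see everything.

Request:
send_rows:
  rows:
    - {"gripper": 1, "travel": [0.25, -0.022, -0.047], "angular": [0, 0, 0]}
    - {"gripper": 1, "travel": [0.25, -0.022, -0.047], "angular": [0, 0, 0]}
    - {"gripper": 1, "travel": [0.25, -0.022, -0.047], "angular": [0, 0, 0]}
    - {"gripper": 1, "travel": [0.25, -0.022, -0.047], "angular": [0, 0, 0]}
    - {"gripper": 1, "travel": [0.25, -0.022, -0.047], "angular": [0, 0, 0]}
    - {"gripper": 1, "travel": [0.25, -0.022, -0.047], "angular": [0, 0, 0]}
    - {"gripper": 1, "travel": [0.25, -0.022, -0.047], "angular": [0, 0, 0]}
    - {"gripper": 1, "travel": [0.25, -0.022, -0.047], "angular": [0, 0, 0]}
    - {"gripper": 1, "travel": [0.25, -0.022, -0.047], "angular": [0, 0, 0]}
    - {"gripper": 1, "travel": [0.25, -0.022, -0.047], "angular": [0, 0, 0]}
    - {"gripper": 1, "travel": [0.25, -0.022, -0.047], "angular": [0, 0, 0]}

```text
t: 30.77
tool_pos: [0.4982, -0.0524, 0.2456]
eef_rot: [0.782, 0.623, -0.001, -0.0]
force: [0.4, -0.2, -0.1]
opening: 1.0
```

```bash
python3 - <<'E'
from plan import plan
plan()
from h import *
for n in("top","scene"):
    c=load(n);np.savez(f"{n}9.npz",**c);w=world(c)
    cv2.imwrite(f"pics/{n}9.png",c["img"][:,:,::-1])
    for nm,x,y,zl in(("cup",.465,-.30,.062),("checker+knob",.517,.26,.030),("tall",.537,.3435,.04),("collar",.499,.1775,.016),("jar",.649,.054,.05),("cork",.44,-.05,.02),("cam",.5525,.08,.026)):
        s=(np.hypot(w[...,0]-x,w[...,1]-y)<.05)&(w[...,2]>zl)&(w[...,2]<zl+.02)
        p=w[s]
        if len(p): print(n,nm,len(p),((p.min(0)+p.max(0))/2).round(4)[:2],"ztop",np.percentile(p[:,2],80).round(4))
E
```

```text
t 30.77 p [ 0.4982 -0.0524  0.2456] yaw 1.345 tilt [-0.0023 -0.0007] q7 -0.236 F [ 0.4 -0.2 -0.1] op 1.0
top cup 267 [ 0.4626 -0.2992] ztop 0.0796
top checker+knob 190 [0.5151 0.2585] ztop 0.0398
top tall 102 [0.5352 0.3447] ztop 0.0514
top collar 141 [0.4973 0.1775] ztop 0.0228
top jar 242 [0.6488 0.0538] ztop 0.0556
top cam 108 [0.5524 0.0802] ztop 0.032
scene cup 388 [ 0.4661 -0.2988] ztop 0.0787
scene checker+knob 156 [0.5198 0.2578] ztop 0.0419
scene tall 107 [0.5405 0.3444] ztop 0.0531
scene collar 149 [0.5027 0.1771] ztop 0.0247
scene jar 265 [0.6519 0.0533] ztop 0.0581
scene cork 247 [ 0.4445 -0.0501] ztop 0.0284
scene cam 104 [0.5563 0.0803] ztop 0.0341
```

View pics/top9.png

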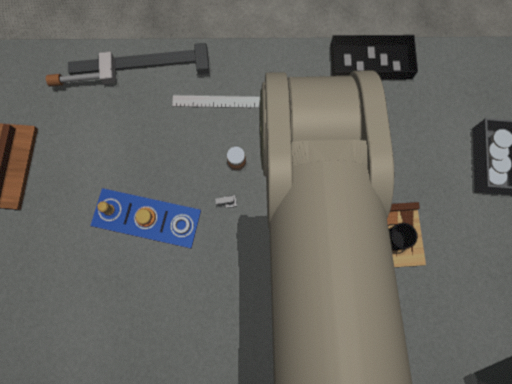

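View pics/scene9.png

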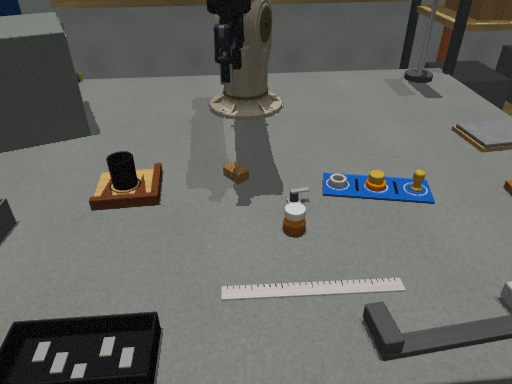

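```bash
python3 -c "
from rig import bot
s=bot.state();print(s['t'],s['force'],abs(s['qvel']).max(),s['opening'])
print(bot.hand_in())"
```

```text
30.8667 [ 0.05876123 -0.37407077  0.22916869] 0.006836383965398278 1.0012741266662082
the job is handed in; nothing more can be done
None
```

The finish samples are set out and the job was handed in at about 31 s of robot time. The hand-in gives no verdict.

- **Template:** The checker is flat on the middle ring with the low knob centred on it. The tall knob stands on the left ring and the collar lies on the right ring.
- **Board corner:** The dice cup stands mouth up on the ring.
- **Gripper:** It was open, clear of everything and nearly still at hand-in.

**Last checks:** In the final top-camera picture, the cup, tall knob, low knob and collar were each within about 3 mm of their ring centres. The checker was about 2 mm off when last measured, before the knob went on it. Measured top heights fit each piece standing flat on its surface. The jar, cork block and cam lock had not visibly moved. The arm hid the cork block from the top camera, so that check rests on the scene camera alone.

**Disagreement:** The two cameras differ by about 4 mm in x and 2 mm in z, so I checked positions against the rings within the same camera. No check failed.

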